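# Cure the lacquer repairs on the tama balls

### The arm

A 6-joint arm with a two-finger parallel gripper is mounted at the origin on the work surface. World frame = base frame: x ahead of the robot, y to its left, z up, the work surface at z = 0. Lengths are in m, angles in rad, forces in N, time in s.
With the tool pointing down it reaches from about 0.35 to 0.975 m from the base axis. Payload 4.9 kg.
Tool frame: the origin (TCP) lies at the very end of the fingers, on their centre line; the grasp point (between the pads) lies 19 mm behind it (ctrl.tcp_to_grasp is the z of the grasp point in the tool frame, in m); z points along the fingers, y is the line along which they close (so a half turn about z gives the same grasp; the last joint's range is limited). The gripper opens to 85 mm and grips with 20 to 120 N. Pads are 22 mm wide; open, the fingers measure 114 mm over their backs; the gripper's body (76 mm by 85 mm) begins 54 mm behind the grasp point. The pads swing forward as they close: fully open they stand 13 mm farther back than shut.
Start: joints at [-1.406, 0.053, 1.613, -0, 1.476, -0.119], TCP at [0.175, -0.6, 0.231] pointing down, gripper open.
Joint ranges: [-3.01, 3.01], [-1.01, 2.22], [0.06, 2.58], [-1.02, 4.17], [0.09, 2.62], [-3.14, 3.14]. Speed limits (rad/s): [2.57, 2.57, 3.14, 3.14, 3.14, 3.14].

### API

Orientations are given as a rotation vector (axis times angle).
In Python, from station import ctrl, eyes, job, nets gives the robot as it stands. The module is installed in compiled form; this text tells all that it offers.
- The arm moves only by the tool jog_arm, never from a script. Its argument "commands" is one flat list of numbers, 7 for each row, row after row: the shift along the tool's x, y, z each as a share of 0.06 m, from -1 to 1, then the turn, a rotation vector about the tool's x, y, z each as a share of 0.1 rad, from -1 to 1, then the finger opening in mm, from 0 to 85.4. In form: [x, y, z, ax, ay, az, grip, x, y, z, ax, ay, az, grip, ...]. A call has 1 to 20 rows; each row shifts and turns the commanded pose from where the row before left it, along the tool's axes as they then stand; what a row does not reach is not made up. A row lasts 1/8 s, in which the tool goes at most 62.5 mm and 10.7 degrees, less where a joint would pass 70% of its speed; a pose out of reach is approached as far as the arm can. A call with a number of a shift or a turn outside -1 to 1 is refused whole. A call with a gripper value outside its range is refused whole. The fingers move at their own pace and stop on an object; "newtons" is the grip in N (left out, the last holds). Time passes only in rows, so rows that do not move let the fingers close. It gives the time, the measured TCP pose, the force, the opening and the grip force at its end, in the units of the state.
- ctrl.get_obs(): the state, without advancing time (a new reading comes with each control period).
- eyes.get_image(name): name is "scene" or "side" or "wrist"; returns a dict with "image" (400x640x3 uint8, red, green, blue), "z_map" (400x640 float32, m along the optical axis (not along the pixel's ray), 0 where there is no reading), "K" (3x3 intrinsics, pixels), "dist_coeffs" ([k1, k2, p1, p2, k3] as OpenCV has them; the pictures are not rectified), "cam_to_world" (4x4, takes a point from camera to world coordinates). Camera axes: x right, y up, looking along -z (the intrinsics and any distortion apply to the point x, -y, -z); pixel columns grow to the right and rows downward; lengths in m; the calibration is good to about 2 mm. A picture is of the moment at which its call begins.
- job.finish_job(): hands the job in; it is judged then, once.
Trained networks look in the newest picture that a camera, given by its name, has taken for a name from the list of things; names that differ only in an ending like _2 or _b are one class to them, and where a whole thing is asked for, a point or a joint stands for the part that bears it (a point fixed in the world has none). Each returns a list of dicts, best first, with "p" (0 to 1); they miss things now and then, are a little off and sometimes report something else, mostly with a low value. They report only what shows in the picture. A call takes as long as a camera call.
- nets.silhouettes(camera, name): "mask" (400x640 bool, what is visible of it) and "bbox" ([left, top, right, bottom] in pixels, round what is visible of it).
The state is a dict: "t": time; "q": joint angles; "dq": joint speeds; "effort": joint torques, N m; "tool_pos": TCP position; "tool_rot": TCP orientation; "contact_force": force on the tool from outside, world axes, zero at the start; "wrist_torque": the same for the moment, N m; "opening": finger opening in m; "grip_force": force on a finger pad.
Only numpy, scipy, OpenCV 4.12 (cv2) and the standard library are available. Lean on these libraries where they do the work, as an engineer would, in place of code of your own. Each camera call takes 0.05 s, during which the arm holds its last target. There are 200 camera calls.

### The job

Cure the cream-coloured lacquer repairs on the tama balls that sit in the nylon rings on the mat: turn the station's selector to the two-dot mark, draw the lamp out of its holster and, working along the row from the robot's left to its right, hold the lens square to each repair, about 25 mm off it, steady for four seconds. Then put the lamp back in its holster, lens down, turn the selector back to off, and move every ball from its ring into the maple tray, setting it down gently. Leave the other things on the desk where they are.

Things in the scene. Friction and masses are not known exactly. Their poses are not given: they have to be found in the camera images.
- selector (a joint): angle of the station's selector knob about its vertical axis; grows clockwise seen from above. Four spring detents 36 degrees (0.628 rad) apart: off = 0 (bar mark), one dot = 0.628, two dots = 1.257, three dots = 1.885, with end stops just beyond. Passing a detent takes about 0.1 N m; let go, it snaps into the nearest one. It starts at off or at one dot
- selector_grip (a point): on the axis of the selector, a black pointer knob: a bar 40 mm long, 12 mm wide, over a skirt 42 mm across and 6 mm thick. 29 mm above the dial plate, 7 mm below the bar's top. x along the bar to its pointing end (white line on top), z up; turns with the knob. Pointing end 54 degrees to the left of the station's x (towards its y) at off, 54 to the right at three dots
- station: the curing station, fixed: white case 170 mm (x) by 130 mm (y), top 60 mm above the desk. On top, 25 mm towards -x from its middle, a black dial plate 92 mm across, 1.5 mm thick, with white marks 34 mm from the knob's axis: a bar (off), then one, two and three dots, clockwise. Origin under the middle of the case on the desk, z up
- lamp: cordless UV curing lamp: round dark metal torch 180 mm long, 23 mm across, 140 g, tapering to 18 mm over the last 20 mm at its lens; lights by itself when drawn. Origin at the middle of the lens, z along the lamp from lens to tail (it shines along -z). Stands lens down in its holster, leaning by up to 0.16 rad. Centre of mass 95 mm from the lens
- lamp_grip (a point): point on the lamp's axis, 148 mm from the lens and 32 mm below the tail; axes as the lamp's. With the lamp home it is about 160 mm above the desk
- holster: the lamp's holster, fixed: an upright round metal cup on a black foot 82 mm across and 10 mm thick. Rim 85 mm above the desk, bore 30 mm across, flaring to 44 mm over the top 12 mm, inner floor 12 mm above the desk. Origin under its middle on the desk, z up
- mat: thin grey curing mat, fixed, 130 mm (x) by 400 mm (y), 3 mm thick, origin under its middle; y runs along the row to the robot's left
- tray: low maple tray, loose, 0.8 kg, 230 by 230 mm outside, 218 by 218 mm inside, inner floor 6 mm and rim 26 mm above the desk. Origin under its middle, x and y along its sides, z up
- small_cup: bystander: turned maple small cup, 41 mm across, 30 mm high, origin under its foot
- turning_jig: bystander: white nylon turning jig, round, 80 mm across and 40 mm high with an open recess, origin under its foot
- burnisher: bystander: agate burnisher lying on the desk, about 170 mm long, maple handle, brass ferrule and brown agate tip; origin under its middle, x towards the tip
- tama1: teal tama ball, place 1 of 4 in the row counted from the robot's left, places 90 mm apart (absent in some runs: its ring is then empty). 60 mm across, 75 g. It sits loose in ring1, its bevelled hole (a flat 24 mm across) underneath. Origin at the ball's centre, z away from the hole, which lies 27.5 mm below the centre. The 4 mm black dot on top is only its string hole
- tama1_repair (a point): middle of the lacquer repair of tama1, a round cream-coloured spot 14 mm across, 25 degrees from the ball's top towards the ball's own x; z points straight out of the ball's surface
- tama2: teal tama ball, place 2 of 4 in the row counted from the robot's left, places 90 mm apart (absent in some runs: its ring is then empty). 60 mm across, 75 g. It sits loose in ring2, its bevelled hole (a flat 24 mm across) underneath. Origin at the ball's centre, z away from the hole, which lies 27.5 mm below the centre. The 4 mm black dot on top is only its string hole
- tama2_repair (a point): middle of the lacquer repair of tama2, a round cream-coloured spot 14 mm across, 25 degrees from the ball's top towards the ball's own x; z points straight out of the ball's surface
- tama3: teal tama ball, place 3 of 4 in the row counted from the robot's left, places 90 mm apart (absent in some runs: its ring is then empty). 60 mm across, 75 g. It sits loose in ring3, its bevelled hole (a flat 24 mm across) underneath. Origin at the ball's centre, z away from the hole, which lies 27.5 mm below the centre. The 4 mm black dot on top is only its string hole
- tama3_repair (a point): middle of the lacquer repair of tama3, a round cream-coloured spot 14 mm across, 25 degrees from the ball's top towards the ball's own x; z points straight out of the ball's surface
- tama4: teal tama ball, place 4 of 4 in the row counted from the robot's left, places 90 mm apart (absent in some runs: its ring is then empty). 60 mm across, 75 g. It sits loose in ring4, its bevelled hole (a flat 24 mm across) underneath. Origin at the ball's centre, z away from the hole, which lies 27.5 mm below the centre. The 4 mm black dot on top is only its string hole
- tama4_repair (a point): middle of the lacquer repair of tama4, a round cream-coloured spot 14 mm across, 25 degrees from the ball's top towards the ball's own x; z points straight out of the ball's surface
- ring1: loose white nylon rest ring of place 1, shaped like a low cup: 55 mm outside, 49 mm inside, 18 mm high, 30 g, lying on the mat; a ball in it has its centre 17 mm above the ring's top. Origin under its middle, z up
- ring2: loose white nylon rest ring of place 2, shaped like a low cup: 55 mm outside, 49 mm inside, 18 mm high, 30 g, lying on the mat; a ball in it has its centre 17 mm above the ring's top. Origin under its middle, z up
- ring3: loose white nylon rest ring of place 3, shaped like a low cup: 55 mm outside, 49 mm inside, 18 mm high, 30 g, lying on the mat; a ball in it has its centre 17 mm above the ring's top. Origin under its middle, z up
- ring4: loose white nylon rest ring of place 4, shaped like a low cup: 55 mm outside, 49 mm inside, 18 mm high, 30 g, lying on the mat; a ball in it has its centre 17 mm above the ring's top. Origin under its middle, z up

How it is judged:
By the outcome, as a careful person would: the job done as asked, in the order asked, and still so for the second after the job is handed in, with the robot touching nothing.
Of tama1, tama2, tama3, tama4 only 2 to 4 are there at a start; the rules pass over those that are not, and their reading is None.
At some moment in a run one of ring1, ring2, ring3, ring4, tray may be knocked a few centimetres aside while the robot is not near it.
It also fails if it takes over 210 s, if anything falls off the work surface, if the arm or the gripper's body presses on something with over 40 N, if the wrist force passes 120 N, or if a joint passes its speed limit or range.

## Working session

There is one attempt and no reset: what is moved stays moved. The work goes in short steps, Python scripts to look and compute and a tool call to move; the robot and the scene stay as the last step left them, time stands still between calls to the robot, and variables do not carry over. Pictures are saved under pics/ and viewed, at most 14 in all, crops included, and the job is handed in when it is done.

Besides the shell and the picture viewer there is one more tool, called after "Emit:" as name(argument=value, ...), one argument or row to a line, values as JSON. jog_arm: Moves the arm, as the interface text tells. Shift numbers are shares of 0.06 m and turn numbers shares of 0.1 rad, none past 1 either way. Its arguments: {"type":"object","properties":{"commands":{"type":"array","items":{"type":"number"}},"newtons":{"type":"number"}},"required":["commands"]}

```bash
mkdir -p pics; cat > h.py <<'E'
import numpy as np, cv2
from scipy.spatial.transform import Rotation as R
from station import ctrl, eyes, job, nets
def shot(cam,fn=None):
    d=eyes.get_image(cam)
    if fn: cv2.imwrite('pics/'+fn,d['image'][:,:,::-1])
    return d
def cloud(d):
    "world xyz per pixel, nan where no depth"
    h,w=d['z_map'].shape
    uv=np.stack(np.meshgrid(np.arange(w),np.arange(h)),-1).reshape(-1,1,2).astype(np.float64)
    n=cv2.undistortPoints(uv,d['K'],np.array(d['dist_coeffs'])).reshape(h,w,2)
    z=d['z_map'].astype(float).copy(); z[z==0]=np.nan
    p=np.stack([n[...,0]*z,-n[...,1]*z,-z],-1)
    T=np.array(d['cam_to_world'])
    return p@T[:3,:3].T+T[:3,3]
def proj(d,P):
    T=np.linalg.inv(np.array(d['cam_to_world'])); p=np.atleast_2d(P)@T[:3,:3].T+T[:3,3]
    return cv2.projectPoints(p*[1,-1,-1],np.zeros(3),np.zeros(3),d['K'],np.array(d['dist_coeffs']))[0].reshape(-1,2)
E
python3 - <<'E'
from h import *
o=ctrl.get_obs(); print({k:np.round(v,3) for k,v in o.items()}, ctrl.tcp_to_grasp)
for c in ('scene','side'):
    d=shot(c,c+'0.png'); print(c,np.round(d['cam_to_world'],3).tolist(),np.round(d['K'],1).tolist())
    P=cloud(d)
    for n in ['selector','station','lamp','holster','mat','tray','small_cup','turning_jig','burnisher','tama1','tama1_repair','ring1']:
        for r in nets.silhouettes(c,n)[:5]:
            if r['p']<.3: continue
            q=P[r['mask']]; print(n,round(r['p'],2),np.round(r['bbox']).tolist(),r['mask'].sum(),np.round(np.nanmedian(q,0),3),np.round(np.nanmin(q,0),3),np.round(np.nanmax(q,0),3))
E
```

```text
{'t': np.float64(0.0), 'q': array([-1.406,  0.053,  1.614,  0.   ,  1.476, -0.119]), 'dq': array([ 0.001, -0.002,  0.002, -0.001,  0.002,  0.003]), 'effort': array([ 3.0000e-03, -3.9368e+01, -3.7017e+01,  0.0000e+00,  7.0000e-03,
        0.0000e+00]), 'tool_pos': array([ 0.175, -0.599,  0.23 ]), 'tool_rot': array([-3.108, -0.444,  0.   ]), 'contact_force': array([ 0.281,  0.457, -0.265]), 'wrist_torque': array([-0.012,  0.004,  0.004]), 'grip_force': np.float64(0.0), 'opening': np.float64(0.086)} -0.0187
scene [[0.027, -0.612, 0.79, 1.768], [1.0, 0.02, -0.019, -0.062], [-0.004, 0.791, 0.612, 0.987], [0.0, 0.0, 0.0, 1.0]] [[491.6, 0.0, 313.2], [0.0, 491.6, 199.5], [0.0, 0.0, 1.0]]
selector 0.7 [208.0, 170.0, 220.0, 185.0] 131 [ 0.488 -0.356  0.074] [ 0.333 -0.381  0.007] [ 0.505 -0.337  0.104]
station 0.71 [181.0, 171.0, 238.0, 224.0] 1989 [ 0.539 -0.359  0.06 ] [ 0.326 -0.468 -0.002] [ 0.606 -0.28   0.104]
lamp 0.72 [336.0, 185.0, 342.0, 222.0] 282 [0.696 0.031 0.145] [ 0.412  0.02  -0.003] [0.704 0.068 0.197]
lamp 0.37 [323.0, 215.0, 352.0, 249.0] 484 [0.705 0.031 0.014] [ 0.651 -0.
[... 3603 characters left out ...]
053] [ 0.495 -0.153 -0.001] [ 0.581 -0.052  0.069]
tama1 0.59 [343.0, 241.0, 367.0, 269.0] 591 [0.522 0.017 0.053] [ 0.5   -0.072 -0.   ] [0.583 0.035 0.069]
ring1 0.72 [283.0, 182.0, 296.0, 227.0] 420 [0.681 0.041 0.136] [0.674 0.027 0.072] [0.696 0.047 0.195]
ring1 0.71 [336.0, 280.0, 361.0, 305.0] 562 [0.502 0.085 0.008] [ 0.475  0.058 -0.   ] [0.535 0.115 0.023]
ring1 0.66 [344.0, 262.0, 368.0, 276.0] 128 [0.514 0.025 0.013] [ 0.502 -0.001  0.   ] [0.545 0.032 0.025]
ring1 0.56 [368.0, 222.0, 388.0, 248.0] 523 [ 0.518 -0.068  0.052] [ 0.495 -0.157  0.   ] [ 0.578 -0.052  0.069]
ring1 0.51 [365.0, 242.0, 387.0, 253.0] 84 [ 0.516 -0.061  0.014] [ 0.498 -0.081  0.004] [ 0.543 -0.054  0.021]
```

View pics/scene0.png

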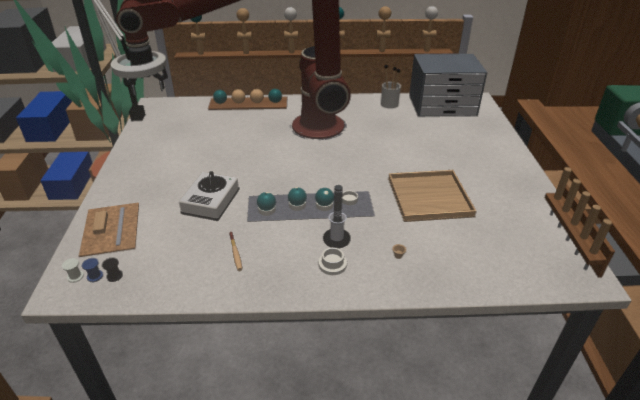

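View pics/side0.png

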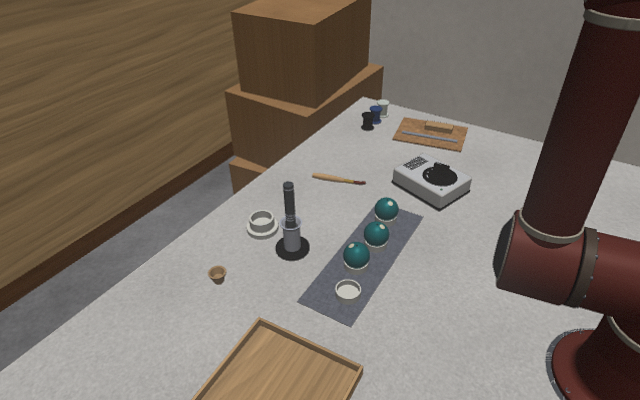

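```bash
cat >> h.py <<'E'
def pose():
    o=ctrl.get_obs(); return np.array(o['tool_pos']),R.from_rotvec(o['tool_rot']),o
def down(yaw): # tool pointing down with tool x at yaw
    c,s=np.cos(yaw),np.sin(yaw)
    return R.from_matrix(np.array([[c,s,0],[s,-c,0],[0,0,-1]]))
def plan(wps,p0=None,r0=None):
    """wps: list of (pos,rot,nrows,grip); prints rows in tool-axis shares; straight line, constant body rotation"""
    p,r=pose()[:2] if p0 is None else (np.array(p0),r0)
    for tp,tr,n,g in wps:
        w=(r.inv()*tr).as_rotvec(); d=(np.array(tp)-p)/n; out=[]
        for i in range(n):
            ri=r*R.from_rotvec(w*i/n)
            out.append(np.r_[ri.inv().apply(d)/.06, w/n/.1, g])
        print('--',n,'max',np.abs(np.array(out)[:,:6]).max().round(2),'tgt',np.round(tp,4))
        o=np.round(out,3)
        if n>1 and np.abs(o-o[0]).max()<2e-3: print(' x%d:'%n,o[0].tolist())
        else: print(','.join(str(v if v else 0.0) for v in o.ravel().tolist()))
        p,r=np.array(tp),tr
E
python3 - <<'E'
from h import *
d=shot('wrist'); p,r,o=pose()
T=np.eye(4);T[:3,:3]=r.as_matrix();T[:3,3]=p
print(np.round(np.linalg.inv(T)@d['cam_to_world'],3).tolist(),d['K'].round(1).tolist(),d['dist_coeffs'])
plan([([.40,-.36,.40],down(0),8,85)])
E
```

```text
[[0.0, 0.961, 0.275, 0.07], [1.0, -0.0, -0.0, 0.001], [0.0, 0.275, -0.961, -0.143], [0.0, 0.0, 0.0, 1.0]] [[287.5, 0.0, 315.7], [0.0, 287.5, 197.8], [0.0, 0.0, 1.0]] [-0.01387733  0.          0.          0.          0.        ]
-- 8 max 0.59 tgt [ 0.4  -0.36  0.4 ]
0.59,-0.349,-0.351,0.0,0.0,0.355,85.0,0.577,-0.369,-0.351,0.0,0.0,0.355,85.0,0.564,-0.39,-0.351,0.0,0.0,0.355,85.0,0.55,-0.409,-0.351,0.0,0.0,0.355,85.0,0.535,-0.429,-0.351,0.0,0.0,0.355,85.0,0.519,-0.447,-0.351,0.0,0.0,0.355,85.0,0.503,-0.466,-0.351,0.0,0.0,0.355,85.0,0.486,-0.483,-0.351,0.0,0.0,0.355,85.0
```

Emit:
jog_arm(
  commands=[0.65,-0.35,-0.1,0,0,0.35,85,0.65,-0.37,-0.1,0,0,0.35,85,0.64,-0.4,-0.1,0,0,0.35,85,0.62,-0.42,-0.1,0,0,0.35,85,0.6,-0.45,-0.1,0,0,0.35,85,0.6,-0.47,-0.1,0,0,0.35,85,0.58,-0.5,-0.1,0,0,0.35,85,0.56,-0.5,-0.1,0,0,0.35,85,0,0,0,0,0,0,85,0,0,0,0,0,0,85],
)

```text
t: 2.6
tool_pos: [0.4326, -0.3473, 0.2792]
tool_rot: [3.141, 0.007, -0.001]
contact_force: [-0.6, -0.5, 0.8]
opening: 0.0853
grip_force: 0.0
```

```bash
python3 - <<'E'
from h import *
p,r,o=pose(); print(p,r.as_rotvec())
d=shot('wrist','w1.png'); P=cloud(d)
for n in ['selector','station']:
    for x in nets.silhouettes('wrist',n)[:2]:
        q=P[x['mask']]; print(n,round(x['p'],2),np.round(x['bbox']),np.round(np.nanmedian(q,0),3))
# station top plane fit
top=(np.abs(P[...,2]-.06)<.004)&(np.hypot(P[...,0]-.52,P[...,1]+.35)<.15)
cm=cv2.convexHull(P[top][:,:2].astype(np.float32)); rc=cv2.minAreaRect(cm); print('top rect',rc, np.median(P[top][:,2]))
bar=(P[...,2]>.082)&(P[...,2]<.105)&(np.hypot(P[...,0]-.49,P[...,1]+.355)<.06)
q=P[bar]; print('bar',len(q),q.mean(0),np.percentile(q[:,2],[5,50,95]),cv2.minAreaRect(q[:,:2].astype(np.float32)))
E
```

```text
[ 0.43262149 -0.34731627  0.2791984 ] [ 3.14133926e+00  6.68839438e-03 -6.88458016e-04]
selector 0.87 [306. 116. 340. 153.] [ 0.48  -0.357  0.068]
station 0.71 [266.  26. 402. 192.] [ 0.51  -0.366  0.06 ]
top rect ((0.5183913707733154, -0.31578874588012695), (0.2344031184911728, 0.16821812093257904), 72.68257141113281) 0.060414937761708365
bar 395 [ 0.47939778 -0.35798312  0.09709987] [0.09513689 0.09741615 0.09867056] ((0.4795139729976654, -0.35799500346183777), (0.03932932764291763, 0.011172073893249035), 0.8556035161018372)
```

View pics/w1.png

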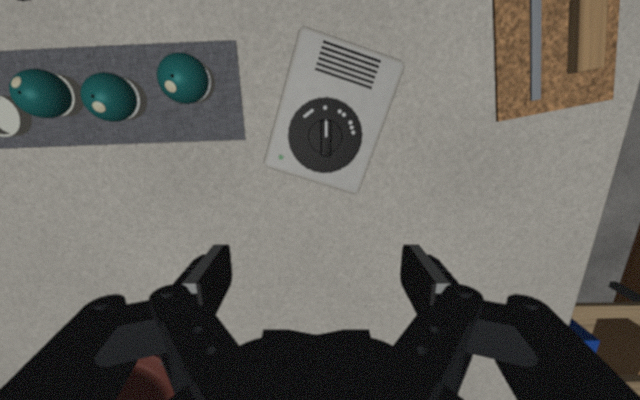

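Emit:
jog_arm(
  commands=[0.26,0.06,0.55,0,0,-0.03,45,0.26,0.06,0.55,0,0,-0.03,45,0.26,0.06,0.55,0,0,-0.04,45,0,0,0.6,0,0,0,45,0,0,0.6,0,0,0,45,0,0,0.57,0,0,0,45,0,0,0,0,0,0,45,0,0,0,0,0,0,45,0,0,0,0,0,0,0,0,0,0,0,0,0,0,0,0,0,0,0,0,0,0,0,0,0,0,0,0,0,0,0,0,0,0,0],
  newtons=40,
)

```text
t: 4.38
tool_pos: [0.4805, -0.3582, 0.0761]
tool_rot: [3.14, 0.022, 0.003]
contact_force: [-1.4, 2.0, 5.5]
opening: 0.011
grip_force: 41.7
```

Emit:
jog_arm(
  commands=[0,0,0,0,0,0.8,0,0,0,0,0,0,0.8,0,0,0,0,0,0,0.8,0,0,0,0,0,0,0.8,0,0,0,0,0,0,0.8,0,0,0,0,0,0,0.8,0,0,0,0,0,0,0.8,0,0,0,0,0,0,0.8,0,0,0,0,0,0,0,0,0,0,0,0,0,0,0,0,0,0,0,0,0,50,0,0,0,0,0,0,50,0,0,0,0,0,0,50,0,0,-0.7,0,0,0,70,0,0,-0.7,0,0,0,70,0,0,-0.7,0,0,0,85,0,0,-0.7,0,0,0,85,0,0,-0.7,0,0,0,85,0,0,0,0,0,0,85],
)

```text
t: 6.75
tool_pos: [0.4813, -0.3588, 0.2893]
tool_rot: [2.986, -0.966, 0.012]
contact_force: [0.6, 1.2, -0.5]
opening: 0.0848
grip_force: 0.0
```

```bash
python3 - <<'E'
from h import *
p,r,o=pose(); print(p,r.as_rotvec())
d=shot('wrist'); P=cloud(d)
bar=(P[...,2]>.082)&(P[...,2]<.105)&(np.hypot(P[...,0]-.48,P[...,1]+.358)<.04)
q=P[bar]; print('bar',len(q),q.mean(0),cv2.minAreaRect(q[:,:2].astype(np.float32)))
plan([([.48,-.07,.22],down(0),10,85)])
E
```

```text
[ 0.48125084 -0.35882771  0.28927246] [ 2.98568462 -0.96590511  0.01212692]
bar 339 [ 0.48044468 -0.35978529  0.0969475 ] ((0.4797988831996918, -0.3593694567680359), (0.01091689057648182, 0.039580218493938446), 54.18096160888672)
-- 10 max 0.63 tgt [ 0.48 -0.07  0.22]
-0.282,-0.389,0.109,0.002,-0.004,-0.626,85.0,-0.257,-0.406,0.109,0.002,-0.004,-0.626,85.0,-0.231,-0.421,0.109,0.002,-0.004,-0.626,85.0,-0.205,-0.435,0.11,0.002,-0.004,-0.626,85.0,-0.177,-0.447,0.11,0.002,-0.004,-0.626,85.0,-0.149,-0.457,0.11,0.002,-0.004,-0.626,85.0,-0.12,-0.465,0.11,0.002,-0.004,-0.626,85.0,-0.09,-0.472,0.11,0.002,-0.004,-0.626,85.0,-0.061,-0.476,0.11,0.002,-0.004,-0.626,85.0,-0.031,-0.479,0.11,0.002,-0.004,-0.626,85.0
```

Emit:
jog_arm(
  commands=[-0.28,-0.39,0.11,0,0,-0.63,85,-0.26,-0.4,0.11,0,0,-0.63,85,-0.23,-0.42,0.11,0,0,-0.63,85,-0.2,-0.43,0.11,0,0,-0.62,85,-0.18,-0.45,0.11,0,0,-0.62,85,-0.15,-0.46,0.11,0,0,-0.62,85,-0.12,-0.46,0.11,0,0,-0.63,85,-0.09,-0.47,0.11,0,0,-0.63,85,-0.06,-0.48,0.11,0,0,-0.62,85,-0.03,-0.48,0.11,0,0,-0.62,85,0,0,0,0,0,0,85,0,0,0,0,0,0,85,0,0,0,0,0,0,85],
)

```text
t: 8.43
tool_pos: [0.4792, -0.0706, 0.218]
tool_rot: [3.141, -0.004, -0.0]
contact_force: [-0.3, -0.1, -0.1]
opening: 0.0852
grip_force: 0.0
```

```bash
cat >> h.py <<'E'
from scipy.optimize import least_squares
def sphere(d,P,c0,rad=.03):
    """fit centre of a ball of known radius near c0 from depth; then the cream repair direction"""
    c=np.array(c0,float)
    for _ in range(4):
        m=(np.linalg.norm(P-c,axis=-1)<.036)&(P[...,2]>.030)&(np.linalg.norm(P-c,axis=-1)>.022)
        q=P[m]
        c=least_squares(lambda c:np.linalg.norm(q-c,axis=1)-rad,c,loss='soft_l1',f_scale=.001).x
    m=(np.abs(np.linalg.norm(P-c,axis=-1)-rad)<.006)&(P[...,2]>c[2])
    im=d['image'].astype(int)
    cream=m&(im[...,0]>105)&(im[...,0]>im[...,2]+8)
    n,lab,st,ce=cv2.connectedComponentsWithStats(cream.astype(np.uint8))
    if n<2: return c,len(q),None,0
    k=1+np.argmax(st[1:,4]); uv=np.argwhere(lab==k)
    # intersect pixel rays with fitted sphere
    nn=cv2.undistortPoints(uv[:,::-1].astype(float).reshape(-1,1,2),d['K'],np.array(d['dist_coeffs'])).reshape(-1,2)
    T=np.array(d['cam_to_world']); v=np.c_[nn[:,0],-nn[:,1],-np.ones(len(nn))]@T[:3,:3].T
    v/=np.linalg.norm(v,axis=1)[:,None]; o=T[:3,3]-c; b=v@o
    disc=b*b-(o@o-rad**2); ok=disc>0; t=-b[ok]-np.sqrt(disc[ok]); X=o+t[:,None]*v[ok]
    w=1/np.abs(np.einsum('ij,ij->i',X/rad,v[ok])) # area weight
    dirn=(X*w[:,None]).sum(0); return c,len(q),dirn/np.linalg.norm(dirn),len(uv)
E
python3 - <<'E'
from h import *
p,r,o=pose(); print(p,r.as_rotvec())
d=shot('wrist','w2.png'); P=cloud(d)
for c0 in ([.53,.005,.041],[.525,-.08,.041],[.545,-.175,.041]):
    c,n,u,k=sphere(d,P,c0); print(c.round(4),n,k,u if u is None else (u.round(3),np.degrees(np.arccos(u[2])).round(1),np.degrees(np.arctan2(u[1],u[0])).round(1)))
E
```

```text
[ 0.47915384 -0.07063121  0.21799574] [ 3.14145383e+00 -4.18081609e-03 -4.10382105e-04]
[0.5299 0.0021 0.0378] 2454 119 (array([0.391, 0.132, 0.911]), np.float64(24.4), np.float64(18.6))
[ 0.5252 -0.0852  0.0378] 2361 106 (array([-0.433, -0.09 ,  0.897]), np.float64(26.2), np.float64(-168.3))
[ 0.547  -0.1824  0.0378] 2597 121 (array([-0.407,  0.181,  0.895]), np.float64(26.5), np.float64(156.0))
```

View pics/w2.png

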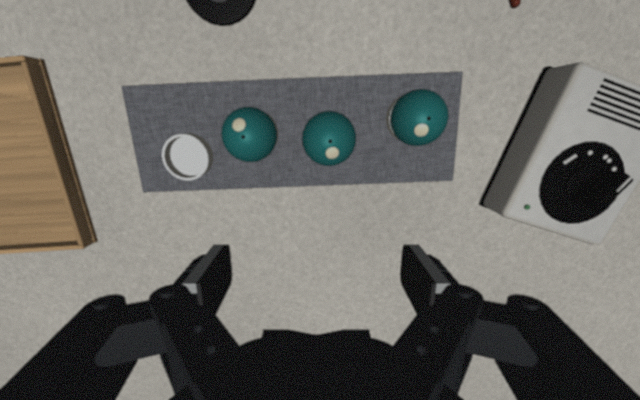

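```bash
cat > lamp.py <<'E'
from h import *
pts=[]
for c in ('scene','side'):
    d=shot(c); P=cloud(d)
    m=(P[...,2]>.1)&(P[...,2]<.188)&(np.hypot(P[...,0]-.69,P[...,1]-.035)<.05)
    q=P[m]
    # drop ragged edge pixels: erode mask by 1 column
    m2=cv2.erode(m.astype(np.uint8),np.ones((1,3),np.uint8))>0; q=P[m2]; pts.append(q); print(c,m.sum(),len(q))
    m3=(P[...,2]>.188)&(np.hypot(P[...,0]-.69,P[...,1]-.035)<.05); print(' tail z',np.sort(P[m3][:,2])[-8:].round(4), P[m3].mean(0).round(4))
    h=(np.abs(P[...,2]-.01)<.003)&(np.hypot(P[...,0]-.69,P[...,1]-.035)<.055)
    print(' foot circ',cv2.minEnclosingCircle(P[h][:,:2].astype(np.float32)))
def f(x,q):
    a=np.array([x[2],x[3],1]);a/=np.linalg.norm(a); v=q-[x[0],x[1],.15]
    return np.linalg.norm(v-np.outer(v@a,a),axis=1)-.0115
for q in (pts[0],pts[1],np.vstack(pts)):
    s=least_squares(f,[.69,.035,0,0],args=(q,),loss='soft_l1',f_scale=.001)
    x=s.x; a=np.array([x[2],x[3],1]); g=np.array([x[0],x[1],.15])
    print('at z=.15',x[:2].round(4),'slope',x[2:].round(3),'res',np.abs(f(x,q)).mean().round(5),'at z=.012',(g-.138*a).round(4),'z=.16',(g+.01*a).round(4))
E
python3 lamp.py
```

```text
scene 210 153
 tail z [0.1949 0.1949 0.1952 0.1953 0.1957 0.1968 0.197  0.1976] [0.6904 0.032  0.1925]
 foot circ ((0.6907075643539429, 0.029458023607730865), 0.04352719709277153)
side 327 256
 tail z [0.1923 0.1923 0.1924 0.1926 0.1927 0.1934 0.1934 0.1935] [0.6856 0.0349 0.1908]
 foot circ ((0.6873914003372192, 0.033739201724529266), 0.04165186733007431)
at z=.15 [0.6873 0.032 ] slope [-0.014  0.011] res 0.00159 at z=.012 [0.6892 0.0305 0.012 ] z=.16 [0.6872 0.0321 0.16  ]
at z=.15 [0.6876 0.0327] slope [-0.009 -0.   ] res 0.00113 at z=.012 [0.6888 0.0327 0.012 ] z=.16 [0.6875 0.0327 0.16  ]
at z=.15 [0.6874 0.0326] slope [-0.011  0.001] res 0.00132 at z=.012 [0.6889 0.0324 0.012 ] z=.16 [0.6873 0.0326 0.16  ]
```

Emit:
jog_arm(
  commands=[0.58,-0.29,0,0,0,0,85,0.58,-0.29,0,0,0,0,85,0.58,-0.29,0,0,0,0,85,0.58,-0.29,0,0,0,0,85,0.58,-0.29,0,0,0,0,85,0.57,-0.28,0,0,0,0,85,0,0,0,0,0,0,85,0,0,0,0,0,0,85,0,0,0.43,0,0,0,85,0,0,0.43,0,0,0,85,0,0,0.42,0,0,0,85,0,0,0,0,0,0,85,0,0,0,0,0,0,85],
)

```text
t: 10.2
tool_pos: [0.6877, 0.0332, 0.1429]
tool_rot: [3.141, -0.003, 0.003]
contact_force: [0.2, 0.1, -0.0]
opening: 0.0851
grip_force: 0.0
```

```bash
python3 - <<'E'
from h import *
p,r,o=pose(); print(p,r.as_rotvec(),o['contact_force'])
d=shot('wrist','w3.png')
E
```

```text
[0.6877075  0.03323033 0.14287235] [ 3.14143198e+00 -2.83206724e-03  2.82973112e-03] [ 0.21822034  0.12770478 -0.01990103]
```

View pics/w3.png

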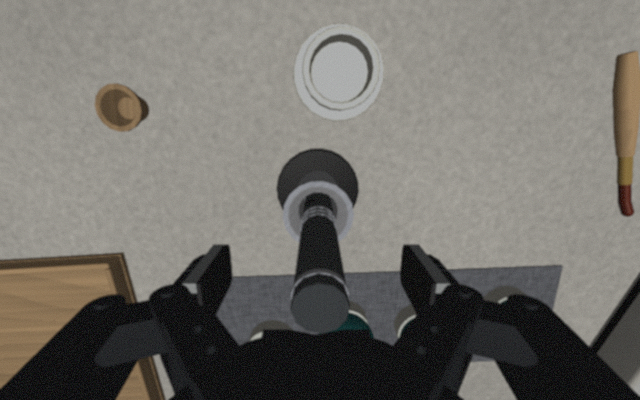

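Emit:
jog_arm(
  commands=[0,0,0,0,0,0,0,0,0,0,0,0,0,0,0,0,0,0,0,0,0,0,0,0,0,0,0,0,0,0,0,0,0,0,0,0,0,0,0,0,0,0,0,0,-0.3,0,0,0,0,0,0,-0.4,0,0,0,0,0,0,-0.5,0,0,0,0,0,0,-0.5,0,0,0,0,0,0,-0.4,0,0,0,0,0,0,0,0,0,0,0,0,0,0,0,0,0,0,0],
  newtons=80,
)

```text
$.commands: bad value
```

```bash
cat > held.py <<'E'
from h import *
# fit the held lamp's axis in the tool frame from scene+side
p,r,o=pose(); print(p.round(4),r.as_rotvec().round(4),'open',o['opening'].round(4),'gf',o['grip_force'])
Z=r.apply([0,0,1]); pts=[]
for c in ('scene','side'):
    d=shot(c,'held_%s.png'%c); P=cloud(d); L=r.inv().apply((P-p).reshape(-1,3)).reshape(P.shape)
    m=(L[...,2]>.012)&(L[...,2]<.16)&(np.hypot(L[...,0],L[...,1])<.03)
    print(c,m.sum(),'max z (lens)',np.sort(L[m][:,2])[-6:].round(4))
    m2=m&(L[...,2]<.100)&(L[...,2]>.015); m2=cv2.erode(m2.astype(np.uint8),np.ones((1,3),np.uint8))>0; pts.append(L[m2])
def f(x,q):
    a=np.array([x[2],x[3],1]);a/=np.linalg.norm(a); v=q-[x[0],x[1],.06]
    return np.linalg.norm(v-np.outer(v@a,a),axis=1)-.0115
for q in (pts[0],pts[1],np.vstack(pts)):
    s=least_squares(f,[0,0,0,0],args=(q,),loss='soft_l1',f_scale=.001); x=s.x
    print(len(q),'tool-frame xy at z=.06',x[:2].round(4),'slope',x[2:].round(3),'res',np.abs(f(x,q)).mean().round(5))
E
python3 held.py
```

```text
Traceback (most recent call last):
  File "held.py", line 3, in <module>
    p,r,o=pose(); print(p.round(4),r.as_rotvec().round(4),'open',o['opening'].round(4),'gf',o['grip_force'])
                                                                 ^^^^^^^^^^^^^^^^^^
AttributeError: 'float' object has no attribute 'round'
```

Emit:
jog_arm(
  commands=[0,0,0,0,0,0,0,0,0,0,0,0,0,0,0,0,0,0,0,0,0,0,0,0,0,0,0,0,0,0,0,0,0,0,0,0,0,0,0,0,0,0,0,0,-0.3,0,0,0,0,0,0,-0.4,0,0,0,0,0,0,-0.5,0,0,0,0,0,0,-0.5,0,0,0,0,0,0,-0.4,0,0,0,0,0,0,0,0,0,0,0,0,0,0,0,0,0,0],
  newtons=80,
)

```text
t: 11.88
tool_pos: [0.6869, 0.0338, 0.2662]
tool_rot: [-3.141, 0.002, 0.003]
contact_force: [-0.7, -0.3, -2.3]
opening: 0.0212
grip_force: 78.2
```

```bash
sed -i "s/o\['opening'\].round(4)/round(float(o['opening']),4)/" held.py; python3 held.py
```

```text
[0.6869 0.0338 0.2662] [-3.1414e+00  1.8000e-03  2.7000e-03] open 0.0212 gf 78.23922157287598
scene 280 max z (lens) [0.1259 0.1261 0.1265 0.1279 0.128  0.1308]
side 475 max z (lens) [0.1291 0.1292 0.1299 0.1301 0.1303 0.1306]
158 tool-frame xy at z=.06 [-0.0003 -0.0003] slope [ 0.003 -0.018] res 0.0015
287 tool-frame xy at z=.06 [-0.0007 -0.    ] slope [-0.     0.016] res 0.00098
445 tool-frame xy at z=.06 [-0.0005 -0.0001] slope [0.001 0.012] res 0.00118
```

```bash
cat >> h.py <<'E'
BALLS={2:([.5299,.0021,.0378],[.391,.132,.911]),3:([.5252,-.0852,.0378],[-.433,-.09,.897]),4:([.547,-.1824,.0378],[-.407,.181,.895])}
LENS=.1295
def cure(k,off=.055,C=None,U=None):
    c,u=map(np.array,BALLS[k]); u=u/np.linalg.norm(u)
    return c+u*(off+LENS), R.align_vectors([u],[[0,0,1]])[0]*down(0)
E
cat > chk.py <<'E'
from h import *
import sys
for cam in sys.argv[1:]:
    d=shot(cam); P=cloud(d)
    for k,(c0,u0) in BALLS.items():
        c,n,u,m=sphere(d,P,c0)
        print(cam,k,c.round(4),n,m,None if u is None else (u.round(3),'vs wrist deg',np.degrees(np.arccos(min(1,u@np.array(u0)/np.linalg.norm(u0)))).round(1)))
E
python3 chk.py scene side; python3 - <<'E'
from h import *
p,r=cure(2); plan([(p,r,8,0)])
E
```

```text
scene 2 [0.5295 0.0017 0.0387] 249 8 (array([0.383, 0.165, 0.909]), 'vs wrist deg', np.float64(1.9))
scene 3 [ 0.5253 -0.0845  0.0388] 259 3 (array([-0.498, -0.046,  0.866]), 'vs wrist deg', np.float64(4.9))
scene 4 [ 0.5468 -0.1819  0.039 ] 260 4 (array([-0.455,  0.259,  0.852]), 'vs wrist deg', np.float64(5.8))
side 2 [0.5302 0.0028 0.0372] 530 14 (array([0.39 , 0.159, 0.907]), 'vs wrist deg', np.float64(1.6))
side 3 [ 0.5254 -0.0843  0.0369] 464 14 (array([-0.416, -0.069,  0.907]), 'vs wrist deg', np.float64(1.6))
side 4 [ 0.5474 -0.1811  0.0368] 401 11 (array([-0.412,  0.169,  0.895]), 'vs wrist deg', np.float64(0.7))
-- 8 max 0.5 tgt [0.602  0.0265 0.2059]
-0.176,0.015,0.125,-0.171,-0.5,-0.001,0.0,-0.17,0.013,0.133,-0.171,-0.5,-0.001,0.0,-0.163,0.011,0.142,-0.171,-0.5,-0.001,0.0,-0.156,0.008,0.15,-0.171,-0.5,-0.001,0.0,-0.148,0.006,0.158,-0.171,-0.5,-0.001,0.0,-0.14,0.003,0.165,-0.171,-0.5,-0.001,0.0,-0.131,0.0,0.172,-0.171,-0.5,-0.001,0.0,-0.123,-0.003,0.178,-0.171,-0.5,-0.001,0.0
```

Emit:
jog_arm(
  commands=[-0.176,0.015,0.125,-0.17,-0.5,0,0,-0.17,0.013,0.133,-0.17,-0.5,0,0,-0.163,0.011,0.142,-0.17,-0.5,0,0,-0.156,0.008,0.15,-0.17,-0.5,0,0,-0.148,0.006,0.158,-0.17,-0.5,0,0,-0.14,0.003,0.165,-0.17,-0.5,0,0,-0.131,0,0.172,-0.17,-0.5,0,0,-0.123,0,0.178,-0.17,-0.5,0,0,0,0,0,0,0,0,0,0,0,0,0,0,0,0],
)

```text
t: 13.32
tool_pos: [0.6031, 0.0263, 0.2078]
tool_rot: [2.947, -0.002, -0.597]
contact_force: [0.1, -0.0, -0.7]
opening: 0.0212
grip_force: 78.2
```

```bash
cat > cc.py <<'E'
from h import *
import sys
k=int(sys.argv[1]); p,r,o=pose(); tp,tr=cure(k)
c,u=map(np.array,BALLS[k]); u=u/np.linalg.norm(u)
lens=p+r.apply([0,0,LENS]); z=-r.apply([0,0,1]); s=c+.03*u
v=lens-s; print('gap along u',(v@u).round(4),'lateral',np.linalg.norm(v-(v@u)*u).round(4),'angle',np.degrees(np.arccos(z@u)).round(2)); plan([(tp,tr,1,0)])
E
python3 cc.py 2; python3 chk.py side; python3 held.py
```

```text
gap along u 0.0272 lateral 0.0007 angle 0.2
-- 1 max 0.04 tgt [0.602  0.0265 0.2059]
-0.003,-0.007,0.036,-0.005,-0.034,-0.014,0.0
side 2 [0.5301 0.0029 0.037 ] 529 14 (array([0.394, 0.152, 0.907]), 'vs wrist deg', np.float64(1.2))
side 3 [ 0.5255 -0.084   0.037 ] 468 14 (array([-0.419, -0.08 ,  0.904]), 'vs wrist deg', np.float64(1.1))
side 4 [ 0.5475 -0.1807  0.0368] 401 11 (array([-0.416,  0.159,  0.896]), 'vs wrist deg', np.float64(1.4))
[0.6032 0.0262 0.2082] [ 2.947e+00 -2.000e-03 -5.964e-01] open 0.0214 gf 78.18050622940063
scene 211 max z (lens) [0.1595 0.1597 0.1597 0.1598 0.1599 0.1599]
side 534 max z (lens) [0.1598 0.1598 0.1598 0.1599 0.1599 0.1599]
89 tool-frame xy at z=.06 [-0.0011  0.0003] slope [0.003 0.008] res 0.0011
302 tool-frame xy at z=.06 [ 0.0001 -0.0004] slope [0.003 0.014] res 0.00099
391 tool-frame xy at z=.06 [-0.0002 -0.0002] slope [0.004 0.012] res 0.00106
```

View pics/held_side.png

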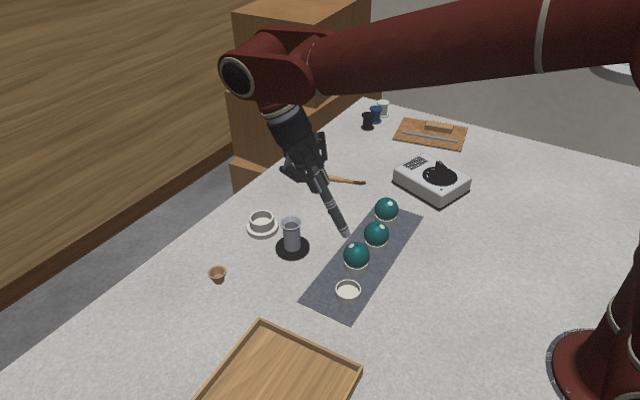

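Emit:
jog_arm(
  commands=[0,0,0.03,0,-0.03,0,0,0,0,0,0,0,0,0,0,0,0,0,0,0,0,0,0,0,0,0,0,0,0,0,0,0,0,0,0,0,0,0,0,0,0,0,0,0,0,0,0,0,0,0,0,0,0,0,0,0,0,0,0,0,0,0,0,0,0,0,0,0,0,0,0,0,0,0,0,0,0,0,0,0,0,0,0,0,0,0,0,0,0,0,0,0,0,0,0,0,0,0,0,0,0,0,0,0,0,0,0,0,0,0,0,0,0,0,0,0,0,0,0,0,0,0,0,0,0,0,0,0,0,0,0,0,0,0,0,0,0,0,0,0],
)

```text
t: 15.98
tool_pos: [0.6021, 0.0261, 0.2059]
tool_rot: [2.946, -0.002, -0.603]
contact_force: [-0.1, -0.9, -1.1]
opening: 0.0214
grip_force: 78.2
```

Emit:
jog_arm(
  commands=[0,0,0,0,0,0,0,0,0,0,0,0,0,0,0,0,0,0,0,0,0,0,0,0,0,0,0,0,0,0,0,0,0,0,0,0,0,0,0,0,0,0,0,0,0,0,0,0,0,0,0,0,0,0,0,0,0,0,0,0,0,0,0,0,0,0,0,0,0,0,0,0,0,0,0,0,0,0,0,0,0,0,0,0,0,0,0,0,0,0,0,0,0,0,0,0,0,0,0,0,0,0,0,0,0,0,0,0,0,0,0,0,0,0,0,0,0,0,0,0,0,0,0,0,0,0,0,0,0,0,0,0,0,0,0,0,0,0,0,0],
)

```text
t: 18.48
tool_pos: [0.6021, 0.0261, 0.2059]
tool_rot: [2.946, -0.002, -0.603]
contact_force: [-0.1, -0.0, -1.7]
opening: 0.0212
grip_force: 78.2
```

```bash
python3 cc.py 2|head -1; python3 chk.py side; python3 - <<'E'
from h import *
p0,r0,_=pose(); p,r=cure(3); mid=(p0+p)/2+[0,0,.03]
S=r0*R.from_rotvec((r0.inv()*r).as_rotvec()/2)
plan([(mid,S,6,0),(p,r,6,0)])
E
```

```text
gap along u 0.025 lateral 0.0003 angle 0.03
side 2 [0.5302 0.0029 0.0371] 530 14 (array([0.39 , 0.156, 0.908]), 'vs wrist deg', np.float64(1.4))
side 3 [ 0.5254 -0.0841  0.0369] 466 14 (array([-0.416, -0.079,  0.906]), 'vs wrist deg', np.float64(1.3))
side 4 [ 0.5477 -0.1812  0.0369] 405 11 (array([-0.422,  0.174,  0.89 ]), 'vs wrist deg', np.float64(1.0))
-- 6 max 0.71 tgt [ 0.5237 -0.0379  0.2346]
-0.226,0.181,0.036,0.191,0.71,0.009,0.0,-0.228,0.182,0.016,0.191,0.71,0.009,0.0,-0.228,0.182,-0.003,0.191,0.71,0.009,0.0,-0.227,0.182,-0.023,0.191,0.71,0.009,0.0,-0.225,0.181,-0.043,0.191,0.71,0.009,0.0,-0.221,0.181,-0.062,0.191,0.71,0.009,0.0
-- 6 max 0.71 tgt [ 0.4453 -0.1018  0.2033]
-0.22,0.176,0.086,0.191,0.71,0.009,0.0,-0.225,0.178,0.067,0.191,0.71,0.009,0.0,-0.229,0.179,0.047,0.191,0.71,0.009,0.0,-0.231,0.18,0.027,0.191,0.71,0.009,0.0,-0.232,0.18,0.008,0.191,0.71,0.009,0.0,-0.232,0.18,-0.012,0.191,0.71,0.009,0.0
```

Emit:
jog_arm(
  commands=[-0.226,0.181,0.036,0.19,0.71,0.01,0,-0.228,0.182,0.016,0.19,0.71,0.01,0,-0.228,0.182,-0.003,0.19,0.71,0.01,0,-0.227,0.182,-0.023,0.19,0.71,0.01,0,-0.225,0.181,-0.043,0.19,0.71,0.01,0,-0.221,0.181,-0.062,0.19,0.71,0.01,0,-0.22,0.176,0.086,0.19,0.71,0.01,0,-0.225,0.178,0.067,0.19,0.71,0.01,0,-0.229,0.179,0.047,0.19,0.71,0.01,0,-0.231,0.18,0.027,0.19,0.71,0.01,0,-0.232,0.18,0.008,0.19,0.71,0.01,0,-0.232,0.18,-0.012,0.19,0.71,0.01,0,0,0,0,0,0,0,0,0,0,0,0,0,0,0],
)

```text
t: 20.27
tool_pos: [0.4457, -0.1018, 0.2041]
tool_rot: [-2.974, 0.002, -0.68]
contact_force: [0.4, -0.3, -0.8]
opening: 0.0213
grip_force: 78.5
```

```bash
python3 cc.py 3; python3 chk.py side scene; python3 held.py
```

```text
gap along u 0.0255 lateral 0.0008 angle 0.14
-- 1 max 0.02 tgt [ 0.4453 -0.1018  0.2033]
-0.012,0.001,0.009,0.022,-0.008,-0.006,0.0
side 2 [0.5302 0.0028 0.0371] 529 14 (array([0.389, 0.158, 0.907]), 'vs wrist deg', np.float64(1.5))
side 3 [ 0.5255 -0.084   0.0369] 462 14 (array([-0.417, -0.082,  0.905]), 'vs wrist deg', np.float64(1.1))
side 4 [ 0.5475 -0.1811  0.0369] 289 11 (array([-0.416,  0.174,  0.893]), 'vs wrist deg', np.float64(0.7))
scene 2 [0.53   0.0018 0.0385] 254 8 (array([0.357, 0.152, 0.922]), 'vs wrist deg', np.float64(2.3))
scene 3 [ 0.5253 -0.085   0.0389] 253 3 (array([-0.476, -0.025,  0.879]), 'vs wrist deg', np.float64(4.6))
scene 4 [ 0.5471 -0.1818  0.0393] 265 4 (array([-0.433,  0.247,  0.867]), 'vs wrist deg', np.float64(4.4))
[ 0.4461 -0.1015  0.2043] [-2.974e+00 -2.000e-04 -6.802e-01] open 0.0217 gf 78.46654772758484
scene 298 max z (lens) [0.1595 0.1596 0.1597 0.1598 0.1599 0.16  ]
side 523 max z (lens) [0.1597 0.1597 0.1598 0.1598 0.1599 0.1599]
144 tool-frame xy at z=.06 [0.0001 0.001 ] slope [-0.002 -0.001] res 0.00256
274 tool-frame xy at z=.06 [-0.0007 -0.0001] slope [-0.003  0.007] res 0.00097
418 tool-frame xy at z=.06 [-0.0004 -0.    ] slope [-0.001  0.008] res 0.00154
```

Within a millimetre and 0.2°; hold.

Emit:
jog_arm(
  commands=[0,0,0,0,0,0,0,0,0,0,0,0,0,0,0,0,0,0,0,0,0,0,0,0,0,0,0,0,0,0,0,0,0,0,0,0,0,0,0,0,0,0,0,0,0,0,0,0,0,0,0,0,0,0,0,0,0,0,0,0,0,0,0,0,0,0,0,0,0,0,0,0,0,0,0,0,0,0,0,0,0,0,0,0,0,0,0,0,0,0,0,0,0,0,0,0,0,0,0,0,0,0,0,0,0,0,0,0,0,0,0,0,0,0,0,0,0,0,0,0,0,0,0,0,0,0,0,0,0,0,0,0,0,0,0,0,0,0,0,0],
)

```text
t: 22.98
tool_pos: [0.4454, -0.1018, 0.2033]
tool_rot: [-2.974, 0.002, -0.68]
contact_force: [-0.2, 0.5, -1.7]
opening: 0.0213
grip_force: 78.5
```

Emit:
jog_arm(
  commands=[0,0,0,0,0,0,0,0,0,0,0,0,0,0,0,0,0,0,0,0,0,0,0,0,0,0,0,0,0,0,0,0,0,0,0,0,0,0,0,0,0,0,0,0,0,0,0,0,0,0,0,0,0,0,0,0,0,0,0,0,0,0,0,0,0,0,0,0,0,0,0,0,0,0,0,0,0,0,0,0,0,0,0,0,0,0,0,0,0,0,0,0,0,0,0,0,0,0,0,0,0,0,0,0,0,0,0,0,0,0,0,0,0,0,0,0,0,0,0,0,0,0,0,0,0,0,0,0,0,0,0,0,0,0,0,0,0,0,0,0],
)

```text
t: 25.48
tool_pos: [0.4454, -0.1018, 0.2033]
tool_rot: [-2.974, 0.002, -0.68]
contact_force: [-1.0, -1.0, -1.1]
opening: 0.0212
grip_force: 78.5
```

```bash
python3 cc.py 3|head -1; python3 chk.py side; python3 - <<'E'
from h import *
p0,r0,_=pose(); p,r=cure(4); mid=(p0+p)/2+[0,0,.03]
S=r0*R.from_rotvec((r0.inv()*r).as_rotvec()/2)
plan([(mid,S,4,0),(p,r,4,0)])
E
```

```text
gap along u 0.025 lateral 0.0002 angle 0.1
side 2 [0.5301 0.0029 0.0372] 532 14 (array([0.393, 0.157, 0.906]), 'vs wrist deg', np.float64(1.5))
side 3 [ 0.5255 -0.0841  0.0371] 467 14 (array([-0.421, -0.073,  0.904]), 'vs wrist deg', np.float64(1.3))
side 4 [ 0.5473 -0.1808  0.0368] 290 11 (array([-0.409,  0.165,  0.898]), 'vs wrist deg', np.float64(0.9))
-- 4 max 0.34 tgt [ 0.4586 -0.1254  0.2331]
0.106,0.088,-0.096,-0.338,-0.033,-0.077,0.0,0.105,0.092,-0.094,-0.338,-0.033,-0.077,0.0,0.104,0.096,-0.091,-0.338,-0.033,-0.077,0.0,0.103,0.1,-0.088,-0.338,-0.033,-0.077,0.0
-- 4 max 0.34 tgt [ 0.4719 -0.149   0.203 ]
-0.004,0.092,0.142,-0.338,-0.033,-0.077,0.0,-0.004,0.087,0.145,-0.338,-0.033,-0.077,0.0,-0.004,0.082,0.148,-0.338,-0.033,-0.077,0.0,-0.004,0.077,0.15,-0.338,-0.033,-0.077,0.0
```

Emit:
jog_arm(
  commands=[0.106,0.088,-0.096,-0.34,-0.033,-0.077,0,0.105,0.092,-0.094,-0.34,-0.033,-0.077,0,0.104,0.096,-0.091,-0.34,-0.033,-0.077,0,0.103,0.1,-0.088,-0.34,-0.033,-0.077,0,-0.004,0.092,0.142,-0.34,-0.033,-0.077,0,-0.004,0.087,0.145,-0.34,-0.033,-0.077,0,-0.004,0.082,0.148,-0.33,-0.033,-0.077,0,-0.004,0.077,0.15,-0.33,-0.033,-0.077,0,0,0,0,0,0,0,0,0,0,0,0,0,0,0],
)

```text
t: 26.78
tool_pos: [0.472, -0.1489, 0.2034]
tool_rot: [2.89, -0.0, 0.621]
contact_force: [0.4, -0.1, -1.0]
opening: 0.0212
grip_force: 78.4
```

```bash
python3 cc.py 4; python3 chk.py side
```

```text
gap along u 0.0253 lateral 0.0003 angle 0.05
-- 1 max 0.01 tgt [ 0.4719 -0.149   0.203 ]
-0.005,0.0,0.005,-0.008,-0.001,-0.003,0.0
side 2 [0.5302 0.0032 0.037 ] 531 15 (array([0.409, 0.139, 0.902]), 'vs wrist deg', np.float64(1.2))
side 3 [ 0.5255 -0.0843  0.037 ] 462 14 (array([-0.42 , -0.071,  0.905]), 'vs wrist deg', np.float64(1.4))
side 4 [ 0.5475 -0.1809  0.0368] 404 11 (array([-0.416,  0.162,  0.895]), 'vs wrist deg', np.float64(1.2))
```

Emit:
jog_arm(
  commands=[0,0,0,0,0,0,0,0,0,0,0,0,0,0,0,0,0,0,0,0,0,0,0,0,0,0,0,0,0,0,0,0,0,0,0,0,0,0,0,0,0,0,0,0,0,0,0,0,0,0,0,0,0,0,0,0,0,0,0,0,0,0,0,0,0,0,0,0,0,0,0,0,0,0,0,0,0,0,0,0,0,0,0,0,0,0,0,0,0,0,0,0,0,0,0,0,0,0,0,0,0,0,0,0,0,0,0,0,0,0,0,0,0,0,0,0,0,0,0,0,0,0,0,0,0,0,0,0,0,0,0,0,0,0,0,0,0,0,0,0],
)

```text
t: 29.32
tool_pos: [0.4719, -0.1491, 0.203]
tool_rot: [2.89, -0.0, 0.62]
contact_force: [-0.8, -1.2, -1.9]
opening: 0.0213
grip_force: 78.4
```

Emit:
jog_arm(
  commands=[0,0,0,0,0,0,0,0,0,0,0,0,0,0,0,0,0,0,0,0,0,0,0,0,0,0,0,0,0,0,0,0,0,0,0,0,0,0,0,0,0,0,0,0,0,0,0,0,0,0,0,0,0,0,0,0,0,0,0,0,0,0,0,0,0,0,0,0,0,0,0,0,0,0,0,0,0,0,0,0,0,0,0,0,0,0,0,0,0,0,0,0,0,0,0,0,0,0,0,0,0,0,0,0,0,0,0,0,0,0,0,0,0,0,0,0,0,0,0,0,0,0,0,0,0,0,0,0,0,0,0,0,0,0,0,0,0,0,0,0],
)

```text
t: 31.82
tool_pos: [0.472, -0.149, 0.203]
tool_rot: [2.89, -0.0, 0.62]
contact_force: [-0.6, 0.2, -1.5]
opening: 0.0213
grip_force: 78.4
```

```bash
python3 cc.py 4|head -1; python3 - <<'E'
from h import *
# holster rim centre (flare outer edge z .085) from scene/side
for c in ('scene','side'):
    d=shot(c); P=cloud(d); near=np.hypot(P[...,0]-.689,P[...,1]-.032)
    m=(np.abs(P[...,2]-.085)<.0025)&(near<.04); print(c,m.sum(),cv2.minEnclosingCircle(P[m][:,:2].astype(np.float32)))
    m=(np.abs(P[...,2]-.010)<.003)&(near<.055); print('  foot',cv2.minEnclosingCircle(P[m][:,:2].astype(np.float32)))
p0,r0,_=pose(); D=down(0)
S=r0*R.from_rotvec((r0.inv()*D).as_rotvec()/2)
plan([([.50,-.12,.29],S,4,0),([.6875,.0328,.29],D,9,0)])
E
```

```text
gap along u 0.025 lateral 0.0001 angle 0.03
scene 63 ((0.6874359846115112, 0.03021116554737091), 0.027875246480107307)
  foot ((0.6886601448059082, 0.030184214934706688), 0.04288887977600098)
side 90 ((0.6862830519676208, 0.03334920480847359), 0.02695760875940323)
  foot ((0.6855183839797974, 0.03441009297966957), 0.041331078857183456)
-- 4 max 0.53 tgt [ 0.5  -0.12  0.29]
0.259,-0.058,-0.299,0.234,-0.527,0.0,0.0,0.243,-0.065,-0.311,0.234,-0.527,0.0,0.0,0.226,-0.073,-0.321,0.234,-0.527,0.0,0.0,0.209,-0.08,-0.331,0.234,-0.527,0.0,0.0
-- 9 max 0.35 tgt [0.6875 0.0328 0.29  ]
0.342,-0.285,0.046,0.104,-0.234,0.0,0.0,0.343,-0.285,0.041,0.104,-0.234,0.0,0.0,0.344,-0.284,0.036,0.104,-0.234,0.0,0.0,0.345,-0.284,0.031,0.104,-0.234,0.0,0.0,0.346,-0.284,0.026,0.104,-0.234,0.0,0.0,0.346,-0.283,0.021,0.104,-0.234,0.0,0.0,0.347,-0.283,0.016,0.104,-0.234,0.0,0.0,0.347,-0.283,0.01,0.104,-0.234,0.0,0.0,0.347,-0.283,0.005,0.104,-0.234,0.0,0.0
```

Emit:
jog_arm(
  commands=[0.259,-0.058,-0.299,0.234,-0.527,0,0,0.243,-0.065,-0.311,0.234,-0.527,0,0,0.226,-0.073,-0.321,0.234,-0.527,0,0,0.209,-0.08,-0.331,0.234,-0.527,0,0,0.342,-0.285,0.046,0.104,-0.234,0,0,0.343,-0.285,0.041,0.104,-0.234,0,0,0.344,-0.284,0.036,0.104,-0.234,0,0,0.345,-0.284,0.031,0.104,-0.234,0,0,0.346,-0.284,0.026,0.104,-0.234,0,0,0.346,-0.283,0.021,0.104,-0.234,0,0,0.347,-0.283,0.016,0.104,-0.234,0,0,0.347,-0.283,0.01,0.104,-0.234,0,0,0.347,-0.283,0.005,0.104,-0.234,0,0,0,0,0,0,0,0,0,0,0,0,0,0,0,0,0,0,0,0,0,0,0],
)

```text
t: 33.92
tool_pos: [0.6871, 0.0323, 0.2903]
tool_rot: [3.141, -0.001, 0.001]
contact_force: [-0.4, 0.4, -0.6]
opening: 0.0214
grip_force: 78.5
```

```bash
python3 held.py; python3 - <<'E'
from h import *
plan([([.6873,.0326,.25],down(0),2,0)])
for c in ('scene','side'):
    d=shot(c); P=cloud(d); near=np.hypot(P[...,0]-.689,P[...,1]-.032)
    m=(np.abs(P[...,2]-.085)<.0025)&(near<.04); print(c,m.sum(),cv2.minEnclosingCircle(P[m][:,:2].astype(np.float32)))
E
```

```text
[0.6871 0.0323 0.2903] [ 3.1413e+00 -1.1000e-03  9.0000e-04] open 0.0214 gf 78.46517086029053
scene 287 max z (lens) [0.1253 0.1264 0.1266 0.1271 0.1275 0.1276]
side 495 max z (lens) [0.1277 0.1289 0.1291 0.1294 0.1296 0.1316]
153 tool-frame xy at z=.06 [-0.0006  0.0001] slope [-0.005 -0.001] res 0.00141
299 tool-frame xy at z=.06 [-0.0004 -0.0003] slope [0.005 0.012] res 0.00099
452 tool-frame xy at z=.06 [-0.0005 -0.0002] slope [0.001 0.011] res 0.00114
-- 2 max 0.34 tgt [0.6873 0.0326 0.25  ]
 x2: [0.001, -0.002, 0.337, 0.001, -0.004, -0.004, 0.0]
scene 66 ((0.689545214176178, 0.033540140837430954), 0.027200566604733467)
side 88 ((0.6869210600852966, 0.032962098717689514), 0.02717498689889908)
```

Emit:
jog_arm(
  commands=[0,0,0.28,0,0,0,0,0,0,0.28,0,0,0,0,0,0,0.28,0,0,0,0,0,0,0.28,0,0,0,0,0,0,0.27,0,0,0,0,0,0,0.27,0,0,0,0,0,0,0.27,0,0,0,0,0,0,0,0,0,0,0],
)

```text
t: 35.12
tool_pos: [0.6864, 0.0328, 0.1718]
tool_rot: [-3.141, 0.0, 0.005]
contact_force: [0.7, 0.2, -1.9]
opening: 0.0215
grip_force: 78.5
```

Emit:
jog_arm(
  commands=[0,0,0.15,0,0,0,0,0,0,0.15,0,0,0,0,0,0,0.15,0,0,0,0,0,0,0,0,0,0,0,0,0,0,0,0,0],
)

```text
$.commands: bad value
```

Emit:
jog_arm(
  commands=[0,0,0.15,0,0,0,0,0,0,0.15,0,0,0,0,0,0,0.15,0,0,0,0,0,0,0,0,0,0,0,0,0,0,0,0,0,0],
)

```text
t: 35.75
tool_pos: [0.6877, 0.0328, 0.1474]
tool_rot: [3.141, -0.0, 0.001]
contact_force: [-0.7, 0.6, -1.2]
opening: 0.0215
grip_force: 78.5
```

Emit:
jog_arm(
  commands=[0,0,0.05,0,0,0,0,0,0,0,0,0,0,0,0,0,0,0,0,0,30,0,0,0,0,0,0,50,0,0,0,0,0,0,85,0,0,0,0,0,0,85,0,0,0,0,0,0,85,0,0,-0.4,0,0,0,85,0,0,-0.5,0,0,0,85,0,0,-0.6,0,0,0,85,0,0,-0.6,0,0,0,85,0,0,0,0,0,0,85],
)

```text
t: 37.25
tool_pos: [0.6894, 0.0327, 0.2754]
tool_rot: [3.141, -0.0, 0.013]
contact_force: [-0.3, -0.6, -0.4]
opening: 0.0846
grip_force: 0.0
```

```bash
python3 lamp.py; python3 - <<'E'
from h import *
p,r,o=pose(); print(p)
d=eyes.get_image('side'); P=cloud(d)
for q in nets.silhouettes('side','tray')[:1]: print(q['bbox'],np.nanmedian(P[q['mask']],0))
plan([([.4795,-.358,.28],down(-.62),13,85)])
E
```

```text
scene 207 150
 tail z [0.5996 0.5997 0.5997 0.5997 0.5997 0.5999 0.6004 0.6012] [0.712  0.0331 0.4796]
 foot circ ((0.6896635293960571, 0.030389541760087013), 0.04274684190750122)
side 328 256
 tail z [0.4994 0.4995 0.4997 0.4998 0.5    0.5002 0.5004 0.5007] [0.6745 0.0509 0.4131]
 foot circ ((0.6863304376602173, 0.03384337201714516), 0.04199012741446495)
at z=.15 [0.6865 0.0297] slope [-0.005 -0.009] res 0.00149 at z=.012 [0.6871 0.031  0.012 ] z=.16 [0.6864 0.0296 0.16  ]
at z=.15 [0.6874 0.0318] slope [0.011 0.004] res 0.001 at z=.012 [0.686  0.0312 0.012 ] z=.16 [0.6875 0.0319 0.16  ]
at z=.15 [0.6869 0.0314] slope [0.007 0.004] res 0.00125 at z=.012 [0.6859 0.0308 0.012 ] z=.16 [0.687  0.0314 0.16  ]
[0.68749239 0.03275662 0.27015309]
[192.6, 317.9, 363.5, 400.0] [0.52310449 0.30029417 0.00631296]
-- 13 max 0.57 tgt [ 0.4795 -0.358   0.28  ]
-0.266,0.501,-0.015,0.001,0.002,0.477,85.0,-0.241,0.513,-0.015,0.001,0.002,0.477,85.0,-0.217,0.524,-0.015,0.001,0.002,0.477,85.0,-0.191,0.534,-0.015,0.001,0.002,0.477,85.0,-0.166,0.542,-0.015,0.001,0.002,0.477,85.0,-0.14,0.55,-0.015,0.001,0.002,0.477,85.0,-0.113,0.556,-0.015,0.001,0.002,0.477,85.0,-0.087,0.56,-0.015,0.001,0.002,0.477,85.0,-0.06,0.564,-0.015,0.001,0.002,0.477,85.0,-0.033,0.566,-0.015,0.001,0.002,0.477,85.0,-0.006,0.567,-0.015,0.001,0.002,0.477,85.0,0.021,0.567,-0.015,0.001,0.002,0.477,85.0,0.048,0.565,-0.015,0.001,0.002,0.477,85.0
```

Emit:
jog_arm(
  commands=[-0.266,0.501,-0.015,0,0,0.477,85,-0.241,0.513,-0.015,0,0,0.477,85,-0.217,0.524,-0.015,0,0,0.477,85,-0.191,0.534,-0.015,0,0,0.477,85,-0.166,0.542,-0.015,0,0,0.477,85,-0.14,0.55,-0.015,0,0,0.477,70,-0.113,0.556,-0.015,0,0,0.477,60,-0.087,0.56,-0.015,0,0,0.477,45,-0.06,0.564,-0.015,0,0,0.477,45,-0.033,0.566,-0.015,0,0,0.477,45,-0.006,0.567,-0.015,0,0,0.477,45,0.021,0.567,-0.015,0,0,0.477,45,0.048,0.565,-0.015,0,0,0.477,45,0,0,0,0,0,0,45,0,0,0.6,0,0,0,45,0,0,0.6,0,0,0,45,0,0,0,0,0,0,45,0,0,0,0,0,0,45],
)

```text
t: 39.7
tool_pos: [0.4808, -0.3578, 0.2108]
tool_rot: [2.992, -0.957, 0.001]
contact_force: [0.4, -0.2, 1.0]
opening: 0.045
grip_force: 0.0
```

```bash
python3 - <<'E'
from h import *
plan([([.4797,-.3585,.075],down(-.62),3,45)])
E
```

```text
-- 3 max 0.75 tgt [ 0.4797 -0.3585  0.075 ]
 x3: [-0.003, 0.007, 0.754, -0.001, -0.003, 0.002, 45.0]
```

Emit:
jog_arm(
  commands=[0,0.01,0.57,0,0,0,45,0,0.01,0.57,0,0,0,45,0,0,0.57,0,0,0,45,0,0,0.55,0,0,0,45,0,0,0,0,0,0,45,0,0,0,0,0,0,45,0,0,0,0,0,0,0,0,0,0,0,0,0,0,0,0,0,0,0,0,0,0,0,0,0,0,0,0,0,0,0,0,0,0,0],
  newtons=40,
)

```text
t: 41.08
tool_pos: [0.4805, -0.3598, 0.0764]
tool_rot: [2.991, -0.958, 0.004]
contact_force: [-0.8, 0.6, 6.5]
opening: 0.0112
grip_force: 41.9
```

Emit:
jog_arm(
  commands=[0,0,0,0,0,-0.8,0,0,0,0,0,0,-0.8,0,0,0,0,0,0,-0.8,0,0,0,0,0,0,-0.8,0,0,0,0,0,0,-0.8,0,0,0,0,0,0,-0.8,0,0,0,0,0,0,-0.8,0,0,0,0,0,0,-0.8,0,0,0,0,0,0,-0.8,0,0,0,0,0,0,-0.8,0,0,0,0,0,0,-0.8,0,0,0,0,0,0,-0.8,0,0,0,0,0,0,-0.8,0,0,0,0,0,0,-0.8,0,0,0,0,0,0,-0.8,0,0,0,0,0,0,-0.7,0,0,0,0,0,0,0,0,0,0,0,0,0,0,50,0,0,0,0,0,0,50,0,0,0,0,0,0,50],
)

```text
t: 43.58
tool_pos: [0.4794, -0.3591, 0.074]
tool_rot: [-2.977, -1.002, 0.0]
contact_force: [0.6, -0.0, 0.5]
opening: 0.0499
grip_force: 0.0
```

Emit:
jog_arm(
  commands=[0,0,-0.6,0,0,0,50,0,0,-0.8,0,0,0,85,0,0,-0.8,0,0,0,85,0,0,-0.8,0,0,0,85,0,0,-0.5,0,0,0,85,0,0,0,0,0,0,85],
)

```text
t: 44.32
tool_pos: [0.4806, -0.3602, 0.288]
tool_rot: [2.972, 1.001, 0.005]
contact_force: [0.3, 0.0, 0.1]
opening: 0.085
grip_force: 0.0
```

```bash
python3 - <<'E'
from h import *
p,r,o=pose(); print(p,r.as_rotvec())
d=shot('wrist','w4.png'); P=cloud(d)
bar=(P[...,2]>.082)&(P[...,2]<.105)&(np.hypot(P[...,0]-.48,P[...,1]+.358)<.04)
q=P[bar]; print('bar',len(q),q.mean(0),cv2.minAreaRect(q[:,:2].astype(np.float32)))
plan([([.48,.0,.30],down(0),13,85)])
E
```

```text
[ 0.48055591 -0.36020042  0.28796427] [2.97173392 1.0005138  0.00491295]
bar 352 [ 0.4799478  -0.35697882  0.0967763 ] ((0.4790964126586914, -0.3580644130706787), (0.0399768091738224, 0.011887175031006336), 36.941162109375)
-- 13 max 0.5 tgt [0.48 0.   0.3 ]
0.279,-0.367,-0.02,0.002,-0.001,0.5,85.0,0.26,-0.38,-0.02,0.002,-0.001,0.5,85.0,0.241,-0.393,-0.02,0.002,-0.001,0.5,85.0,0.221,-0.404,-0.02,0.002,-0.001,0.5,85.0,0.201,-0.415,-0.02,0.002,-0.001,0.5,85.0,0.18,-0.424,-0.02,0.002,-0.001,0.5,85.0,0.158,-0.433,-0.019,0.002,-0.001,0.5,85.0,0.136,-0.44,-0.019,0.002,-0.001,0.5,85.0,0.114,-0.446,-0.019,0.002,-0.001,0.5,85.0,0.092,-0.452,-0.019,0.002,-0.001,0.5,85.0,0.069,-0.456,-0.019,0.002,-0.001,0.5,85.0,0.046,-0.458,-0.019,0.002,-0.001,0.5,85.0,0.023,-0.46,-0.019,0.002,-0.001,0.5,85.0
```

View pics/w4.png

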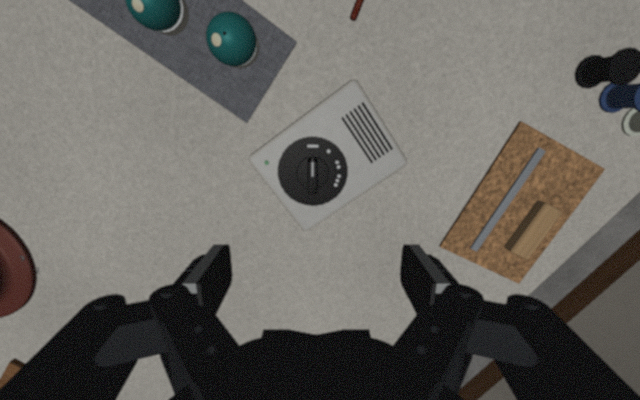

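```bash
python3 - <<'E'
from h import *
plan([([.50,.12,.33],down(0),13,85)])
E
```

```text
-- 13 max 0.61 tgt [0.5  0.12 0.33]
0.392,-0.474,-0.058,0.002,-0.001,0.5,85.0,0.368,-0.493,-0.058,0.002,-0.001,0.5,85.0,0.343,-0.51,-0.058,0.002,-0.001,0.5,85.0,0.317,-0.527,-0.058,0.002,-0.001,0.5,85.0,0.291,-0.542,-0.058,0.002,-0.001,0.5,85.0,0.263,-0.556,-0.058,0.002,-0.001,0.5,85.0,0.235,-0.568,-0.058,0.002,-0.001,0.5,85.0,0.206,-0.58,-0.058,0.002,-0.001,0.5,85.0,0.177,-0.589,-0.058,0.002,-0.001,0.5,85.0,0.147,-0.597,-0.058,0.002,-0.001,0.5,85.0,0.117,-0.604,-0.058,0.002,-0.001,0.5,85.0,0.087,-0.609,-0.058,0.002,-0.001,0.5,85.0,0.057,-0.613,-0.058,0.002,-0.001,0.5,85.0
```

Emit:
jog_arm(
  commands=[0.392,-0.474,-0.058,0,0,0.5,85,0.368,-0.493,-0.058,0,0,0.5,85,0.343,-0.51,-0.058,0,0,0.5,85,0.317,-0.527,-0.058,0,0,0.5,85,0.291,-0.542,-0.058,0,0,0.5,85,0.263,-0.556,-0.058,0,0,0.5,85,0.235,-0.568,-0.058,0,0,0.5,85,0.206,-0.58,-0.058,0,0,0.5,85,0.177,-0.589,-0.058,0,0,0.5,85,0.147,-0.597,-0.058,0,0,0.5,85,0.117,-0.604,-0.058,0,0,0.5,85,0.087,-0.609,-0.058,0,0,0.5,85,0.057,-0.613,-0.058,0,0,0.5,85,0,0,0,0,0,0,85,0,0,0,0,0,0,85],
)

```text
t: 46.25
tool_pos: [0.4992, 0.12, 0.3275]
tool_rot: [3.141, 0.0, -0.005]
contact_force: [-0.5, 0.2, 0.1]
opening: 0.0848
grip_force: 0.0
```

```bash
cat > look.py <<'E'
from h import *
import sys
p,r,o=pose(); print(p.round(4))
d=shot('wrist',sys.argv[1]); P=cloud(d)
for k,(c0,u0) in BALLS.items():
    c,n,u,m=sphere(d,P,c0); print(k,c.round(4),n,m,None if u is None else u.round(3))
t=(np.abs(P[...,2]-.026)<.004)&(np.abs(P[...,0]-.5)<.2)&(np.abs(P[...,1]-.35)<.18)
n,lab,st,ce=cv2.connectedComponentsWithStats(t.astype(np.uint8)); k=1+np.argmax(st[1:,4])
q=P[lab==k][:,:2].astype(np.float32); print('rim',len(q),cv2.minAreaRect(q))
f=(np.abs(P[...,2]-.006)<.003)&(np.hypot(P[...,0]-.5,P[...,1]-.35)<.06); print('floor z',np.median(P[f][:,2]))
E
python3 look.py w5.png
```

```text
[0.4992 0.12   0.3275]
2 [0.5301 0.0019 0.0377] 1348 62 [0.4   0.142 0.905]
3 [ 0.5251 -0.0857  0.0376] 1356 52 [-0.436 -0.079  0.896]
4 [ 0.5467 -0.1824  0.038 ] 1571 60 [-0.389  0.183  0.903]
rim 2493 ((0.49289220571517944, 0.3516013026237488), (0.22997893393039703, 0.23130783438682556), 3.749143600463867)
floor z 0.006095690282205829
```

View pics/w5.png

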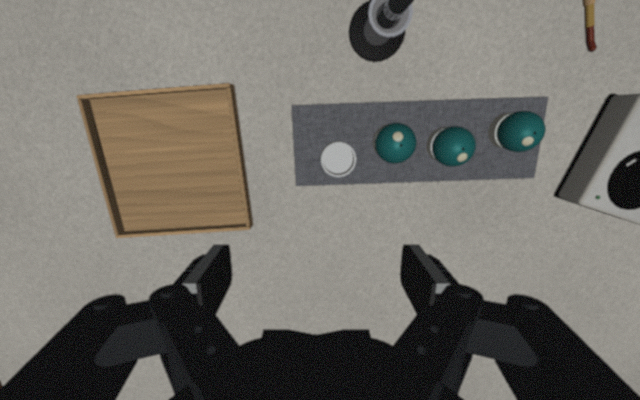

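```bash
python3 - <<'E'
from h import *
D=down(np.pi/2)
plan([([.530,.0021,.13],D,16,85)])
E
```

```text
-- 16 max 0.98 tgt [0.53   0.0021 0.13  ]
0.033,0.122,0.206,-0.001,0.001,-0.982,85.0,0.02,0.125,0.206,-0.001,0.001,-0.982,85.0,0.008,0.126,0.206,-0.001,0.001,-0.982,85.0,-0.004,0.126,0.206,-0.001,0.001,-0.982,85.0,-0.017,0.125,0.206,-0.001,0.001,-0.982,85.0,-0.029,0.123,0.206,-0.001,0.001,-0.982,85.0,-0.041,0.12,0.206,-0.001,0.001,-0.982,85.0,-0.053,0.115,0.206,-0.001,0.001,-0.982,85.0,-0.064,0.109,0.206,-0.001,0.001,-0.982,85.0,-0.074,0.102,0.206,-0.001,0.001,-0.982,85.0,-0.084,0.095,0.206,-0.001,0.001,-0.982,85.0,-0.093,0.086,0.206,-0.001,0.001,-0.982,85.0,-0.101,0.076,0.206,-0.001,0.001,-0.982,85.0,-0.108,0.066,0.206,-0.001,0.001,-0.982,85.0,-0.114,0.055,0.206,-0.001,0.001,-0.982,85.0,-0.119,0.044,0.206,-0.001,0.001,-0.982,85.0
```

Emit:
jog_arm(
  commands=[0.033,0.122,0.206,0,0,-0.982,85,0.02,0.125,0.206,0,0,-0.982,85,0.008,0.126,0.206,0,0,-0.982,85,-0.004,0.126,0.206,0,0,-0.982,85,-0.017,0.125,0.206,0,0,-0.982,85,-0.029,0.123,0.206,0,0,-0.982,85,-0.041,0.12,0.206,0,0,-0.982,85,-0.053,0.115,0.206,0,0,-0.982,85,-0.064,0.109,0.206,0,0,-0.982,85,-0.074,0.102,0.206,0,0,-0.982,85,-0.084,0.095,0.206,0,0,-0.982,85,-0.093,0.086,0.206,0,0,-0.982,85,-0.101,0.076,0.206,0,0,-0.982,85,-0.108,0.066,0.206,0,0,-0.982,85,-0.114,0.055,0.206,0,0,-0.982,85,-0.119,0.044,0.206,0,0,-0.982,85,0,0,0,0,0,0,85,0,0,0,0,0,0,85],
)

```text
t: 48.55
tool_pos: [0.5306, 0.0025, 0.132]
tool_rot: [2.224, 2.219, 0.0]
contact_force: [-0.4, 0.3, 0.6]
opening: 0.0851
grip_force: 0.0
```

```bash
python3 chk.py side; python3 - <<'E'
from h import *
D=down(np.pi/2)
plan([([.530,.0021,.020],D,4,85)])
E
```

```text
side 2 [0.5302 0.0028 0.0369] 527 14 (array([0.396, 0.15 , 0.906]), 'vs wrist deg', np.float64(1.1))
side 3 [ 0.5255 -0.0842  0.0371] 420 12 (array([-0.434, -0.074,  0.898]), 'vs wrist deg', np.float64(0.9))
side 4 [ 0.5483 -0.1805  0.0376] 114 0 None
-- 4 max 0.47 tgt [0.53   0.0021 0.02  ]
 x4: [-0.002, -0.004, 0.468, 0.003, 0.0, -0.004, 85.0]
```

Emit:
jog_arm(
  commands=[0,0,0.46,0,0,0,85,0,0,0.47,0,0,0,85,0,0,0.47,0,0,0,85,0,0,0.46,0,0,0,85,0,0,0,0,0,0,85,0,0,0,0,0,0,0,0,0,0,0,0,0,0,0,0,0,0,0,0,0,0,0,0,0,0,0,0,0,0,0,0,0,0,0,0,0,-0.15,0,0,0,0,0,0,-0.3,0,0,0,0,0,0,-0.3,0,0,0,0,0,0,-0.3,0,0,0,0,0,0,0,0,0,0,0],
  newtons=30,
)

```text
t: 50.48
tool_pos: [0.5324, 0.0027, 0.086]
tool_rot: [2.218, 2.219, 0.005]
contact_force: [0.8, 0.4, -2.2]
opening: 0.0585
grip_force: 32.4
```

```bash
cat > grasped.py <<'E'
from h import *
import sys
p,r,o=pose(); print(p.round(4),o['opening'],o['grip_force'],o['contact_force'])
d=shot('side',sys.argv[1]); P=cloud(d)
c,n,u,m=sphere(d,P,p+[0,0,.020]); print('held ball centre rel TCP',(c-p).round(4),n,None if u is None else (u.round(3), np.degrees(np.arccos(u[2]))))
d=shot('scene'); P=cloud(d)
c,n,u,m=sphere(d,P,p+[0,0,.020]); print('scene: held ball rel TCP',(c-p).round(4),n,None if u is None else u.round(3))
E
python3 grasped.py g2.png; python3 - <<'E'
from h import *
D=down(np.pi/2); t=np.array([.4929,.3516,0]); a=np.radians(3.75); M=np.array([[np.cos(a),-np.sin(a)],[np.sin(a),np.cos(a)]])
for k,s in {2:(-.03,.065),3:(.03,0),4:(-.03,-.065)}.items(): print(k,t[:2]+M@s)
w=t[:2]+M@(-.03,.065); plan([([*w,.11],D,11,0)])
E
```

```text
[0.5324 0.0027 0.086 ] 0.05846575245404555 32.369606494903564 [ 0.81098102  0.40418172 -2.18502427]
held ball centre rel TCP [0.0012 0.0002 0.0145] 583 (array([0.361, 0.15 , 0.92 ]), np.float64(23.018238405354623))
scene: held ball rel TCP [ 0.0002 -0.0002  0.015 ] 150 None
2 [0.45871303 0.41449874]
3 [0.52283577 0.35356209]
4 [0.46721544 0.28477708]
-- 11 max 0.62 tgt [0.4587 0.4145 0.11  ]
 x11: [0.624, -0.109, -0.04, 0.001, 0.0, 0.0, 0.0]
```

View pics/g2.png

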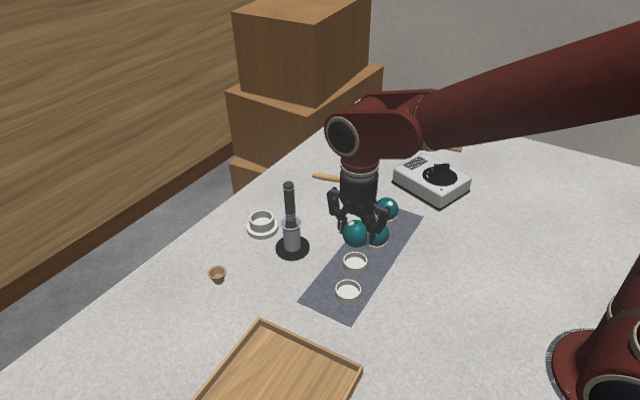

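Emit:
jog_arm(
  commands=[0.3,-0.05,-0.2,0,0,0,0,0.6,-0.1,-0.2,0,0,0,0,0.64,-0.11,0,0,0,0,0,0.64,-0.11,0,0,0,0,0,0.64,-0.12,0,0,0,0,0,0.64,-0.12,0,0,0,0,0,0.64,-0.12,0,0,0,0,0,0.64,-0.12,0,0,0,0,0,0.64,-0.12,0,0,0,0,0,0.64,-0.12,0,0,0,0,0,0.54,-0.12,0,0,0,0,0,0.3,-0.11,0,0,0,0,0,0,0,0,0,0,0,0,0,0,0.4,0,0,0,0,0,0,0.4,0,0,0,0,0,0,0.3,0,0,0,0,0,0,0,0,0,0,0,0,0,0,0,0,0,0],
)

```text
t: 52.82
tool_pos: [0.452, 0.4146, 0.0421]
tool_rot: [2.221, 2.221, 0.002]
contact_force: [-0.0, 0.0, 0.0]
opening: 0.0582
grip_force: 32.5
```

```bash
python3 grasped.py g3.png; python3 - <<'E'
from h import *
plan([([.4587,.4145,.0195],down(np.pi/2),2,0)])
d=shot('scene'); P=cloud(d)
t=(np.abs(P[...,2]-.026)<.004)&(np.abs(P[...,0]-.5)<.17)&(np.abs(P[...,1]-.35)<.17)
print(cv2.minAreaRect(P[t][:,:2].astype(np.float32)))
E
```

```text
[0.452  0.4146 0.0421] 0.05815824091349118 32.474820613861084 [-0.03723077  0.04223657  0.00900583]
held ball centre rel TCP [0.   0.   0.02] 0 None
scene: held ball rel TCP [ 0.0018 -0.0011  0.0174] 149 [nan nan nan]
-- 2 max 0.19 tgt [0.4587 0.4145 0.0195]
 x2: [-0.004, 0.053, 0.193, 0.011, -0.006, 0.0, 0.0]
((0.4932633936405182, 0.35152310132980347), (0.23722483217716217, 0.23288297653198242), 3.649829387664795)h.py:58: RuntimeWarning: invalid value encountered in divide
  dirn=(X*w[:,None]).sum(0); return c,len(q),dirn/np.linalg.norm(dirn),len(uv)
```

Emit:
jog_arm(
  commands=[0,0.05,0.14,0,0,0,0,0,0.05,0.12,0,0,0,0,0,0,0.1,0,0,0,0,0,0,0,0,0,0,0,0,0,0,0,0,0,0],
)

```text
t: 53.6
tool_pos: [0.4576, 0.4148, 0.0206]
tool_rot: [2.221, 2.222, 0.0]
contact_force: [-2.6, -1.6, 7.7]
opening: 0.0585
grip_force: 33.1
```

Emit:
jog_arm(
  commands=[0,0,-0.01,0,0,0,0,0,0,0,0,0,0,62,0,0,0,0,0,0,66,0,0,0,0,0,0,72,0,0,0,0,0,0,85,0,0,0,0,0,0,85,0,0,-0.3,0,0,0,85,0,0,-0.5,0,0,0,85,0,0,-0.6,0,0,0,85,0,0,-0.3,0,0,0,85,0,0,0,0,0,0,85],
)

```text
t: 54.98
tool_pos: [0.4584, 0.4153, 0.1246]
tool_rot: [2.22, 2.221, 0.007]
contact_force: [0.4, -0.5, -0.3]
opening: 0.0851
grip_force: 0.0
```

```bash
cat > after.py <<'E'
from h import *
import sys
d=shot('wrist'); P=cloud(d)
for c0 in eval(sys.argv[1]):
    c,n,u,m=sphere(d,P,c0); print('wrist ball',c.round(4),n,m,None if u is None else u.round(3))
d=shot('scene'); P=cloud(d)
for c0 in eval(sys.argv[1]):
    c,n,u,m=sphere(d,P,c0); print('scene ball',c.round(4),n)
t=(np.abs(P[...,2]-.026)<.003)&(np.abs(P[...,0]-.5)<.17)&(np.abs(P[...,1]-.35)<.17)
print(cv2.minAreaRect(P[t][:,:2].astype(np.float32)))
E
python3 after.py '[[.458,.4145,.034],[.5252,-.0855,.038],[.547,-.1824,.038]]'; python3 - <<'E'
from h import *
p,r,_=pose(); print(p)
plan([([.5255,-.0855,.11],down(np.pi/2),12,85)])
E
```

```text
wrist ball [0.4578 0.4136 0.036 ] 3998 215 [0.402 0.137 0.905]
wrist ball [ 0.5252 -0.0855  0.038 ] 0 0 None
wrist ball [ 0.547  -0.1824  0.038 ] 0 0 None
scene ball [0.459  0.4123 0.0374] 230
scene ball [ 0.5255 -0.0851  0.0383] 259
scene ball [ 0.5473 -0.1816  0.0391] 267
((0.4959025979042053, 0.3513774275779724), (0.23955276608467102, 0.23098310828208923), 4.476173400878906)
[0.45679467 0.41413263 0.12118371]
-- 12 max 0.69 tgt [ 0.5255 -0.0855  0.11  ]
 x12: [-0.694, 0.095, 0.016, -0.001, 0.001, 0.0, 85.0]h.py:58: RuntimeWarning: invalid value encountered in divide
  dirn=(X*w[:,None]).sum(0); return c,len(q),dirn/np.linalg.norm(dirn),len(uv)
```

Emit:
jog_arm(
  commands=[-0.694,0.095,0.016,0,0,0,85,-0.694,0.095,0.016,0,0,0,85,-0.694,0.095,0.016,0,0,0,85,-0.694,0.095,0.016,0,0,0,85,-0.694,0.095,0.016,0,0,0,85,-0.694,0.095,0.016,0,0,0,85,-0.694,0.095,0.016,0,0,0,85,-0.694,0.095,0.016,0,0,0,85,-0.694,0.095,0.016,0,0,0,85,-0.694,0.095,0.016,0,0,0,85,-0.694,0.095,0.016,0,0,0,85,-0.694,0.095,0.016,0,0,0,85,0,0,0,0,0,0,85,0,0,0,0,0,0,85],
)

```text
t: 56.82
tool_pos: [0.5248, -0.0845, 0.1091]
tool_rot: [-2.22, -2.219, 0.001]
contact_force: [0.1, 0.2, -0.6]
opening: 0.0848
grip_force: 0.0
```

```bash
python3 chk.py scene 2>/dev/null | grep -v 'scene 2'; python3 - <<'E'
from h import *
plan([([.5255,-.0855,.023],down(np.pi/2),3,85)])
E
```

```text
scene 3 [ 0.5251 -0.0847  0.039 ] 257 3 (array([-0.429, -0.033,  0.902]), 'vs wrist deg', np.float64(3.3))
scene 4 [ 0.5476 -0.1816  0.0389] 264 4 (array([-0.417,  0.144,  0.897]), 'vs wrist deg', np.float64(2.2))
-- 3 max 0.48 tgt [ 0.5255 -0.0855  0.023 ]
 x3: [-0.008, 0.004, 0.48, -0.007, -0.003, 0.003, 85.0]
```

Emit:
jog_arm(
  commands=[0,0,0.48,0,0,0,85,0,0,0.48,0,0,0,85,0,0,0.48,0,0,0,85,0,0,0,0,0,0,85,0,0,0,0,0,0,85,0,0,0,0,0,0,0,0,0,0,0,0,0,0,0,0,0,0,0,0,0,0,0,0,0,0,0,0,0,0,0,0,0,0,0,0,0,-0.15,0,0,0,0,0,0,-0.3,0,0,0,0,0,0,-0.4,0,0,0,0,0,0,-0.5,0,0,0,0,0,0,0,0,0,0,0],
  newtons=30,
)

```text
t: 58.75
tool_pos: [0.5282, -0.0859, 0.1092]
tool_rot: [2.216, 2.217, 0.006]
contact_force: [-0.4, 0.2, -1.2]
opening: 0.058
grip_force: 32.4
```

```bash
python3 grasped.py g4.png; python3 after.py '[[.458,.4145,.036]]' 2>/dev/null|tail -2; python3 - <<'E'
from h import *
plan([([.5228,.3536,.10],down(np.pi/2),12,0)])
E
```

```text
[ 0.5282 -0.0859  0.1092] 0.058031421995144584 32.43059813976288 [-0.36559015  0.17784652 -1.15637196]
held ball centre rel TCP [0.0012 0.0011 0.0108] 566 (array([-0.425, -0.067,  0.903]), np.float64(25.48391048897799))
scene: held ball rel TCP [-0.0005  0.001   0.0104] 163 None
scene ball [0.4584 0.4126 0.0377] 233
((0.49458858370780945, 0.3511946201324463), (0.23789428174495697, 0.231843963265419), 3.5851449966430664)
-- 12 max 0.61 tgt [0.5228 0.3536 0.1   ]
 x12: [0.609, -0.003, 0.006, -0.002, -0.001, 0.0, 0.0]
```

Emit:
jog_arm(
  commands=[0.3,0,0,0,0,0,0,0.6,0,0,0,0,0,0,0.65,0,0,0,0,0,0,0.65,0,0,0,0,0,0,0.65,0,0,0,0,0,0,0.65,0,0,0,0,0,0,0.65,0,0,0,0,0,0,0.65,0,0,0,0,0,0,0.65,0,0,0,0,0,0,0.65,0,0,0,0,0,0,0.6,0,0,0,0,0,0,0.3,0,0,0,0,0,0,0,0,0,0,0,0,0,0,0,0.4,0,0,0,0,0,0,0.4,0,0,0,0,0,0,0.25,0,0,0,0,0,0,0,0,0,0,0,0,0,0,0,0,0,0],
)

```text
t: 61.2
tool_pos: [0.5265, 0.3348, 0.0433]
tool_rot: [2.221, 2.221, 0.002]
contact_force: [0.2, -0.2, -0.2]
opening: 0.058
grip_force: 32.4
```

```bash
python3 grasped.py g5.png 2>/dev/null
```

```text
[0.5265 0.3348 0.0433] 0.05800848995729351 32.44529664516449 [ 0.1686569  -0.1827152  -0.17427397]
held ball centre rel TCP [0.0014 0.0011 0.0114] 747 (array([0.56 , 0.804, 0.201]), np.float64(78.40197186212232))
scene: held ball rel TCP [ 0.0015 -0.001   0.0133] 158 [nan nan nan]
```

Emit:
jog_arm(
  commands=[0.15,-0.03,0,0,0,0,0,0.15,-0.03,0.08,0,0,0,0,0,0,0.12,0,0,0,0,0,0,0.08,0,0,0,0,0,0,0,0,0,0,0,0,0,0,0,0,0,0],
)

```text
t: 62.05
tool_pos: [0.5222, 0.3526, 0.0252]
tool_rot: [2.221, 2.221, -0.0]
contact_force: [-0.2, -0.3, -0.9]
opening: 0.0583
grip_force: 32.5
```

Emit:
jog_arm(
  commands=[0,0,0.02,0,0,0,0,0,0,0,0,0,0,0],
)

```text
t: 62.3
tool_pos: [0.5224, 0.3528, 0.0246]
tool_rot: [2.221, 2.221, 0.001]
contact_force: [0.4, 0.1, 0.1]
opening: 0.0583
grip_force: 32.7
```

Emit:
jog_arm(
  commands=[0,0,0.015,0,0,0,0,0,0,0,0,0,0,0],
)

```text
t: 62.55
tool_pos: [0.5224, 0.353, 0.0244]
tool_rot: [2.221, 2.221, 0.001]
contact_force: [-2.4, -0.7, 4.3]
opening: 0.0585
grip_force: 33.0
```

Contact; release and go back for the last ball.

Emit:
jog_arm(
  commands=[0,0,-0.005,0,0,0,0,0,0,0,0,0,0,62,0,0,0,0,0,0,66,0,0,0,0,0,0,72,0,0,0,0,0,0,85,0,0,0,0,0,0,85,0,0,-0.3,0,0,0,85,0,0,-0.5,0,0,0,85,0,0,-0.5,0,0,0,85,0,0,-0.2,0,0,0,85,0,0,0,0,0,0,85],
)

```text
t: 63.92
tool_pos: [0.5229, 0.3533, 0.1153]
tool_rot: [2.22, 2.221, 0.004]
contact_force: [-0.2, -0.2, -0.6]
opening: 0.0847
grip_force: 0.0
```

```bash
python3 after.py '[[.458,.4145,.036],[.5225,.353,.036],[.547,-.182,.038]]' 2>/dev/null; python3 - <<'E'
from h import *
plan([([.5472,-.182,.11],down(np.pi/2),14,85)])
E
```

```text
wrist ball [0.4578 0.4135 0.0358] 5276 292 [0.417 0.14  0.898]
wrist ball [0.5226 0.353  0.036 ] 4336 206 [-0.416 -0.088  0.905]
wrist ball [ 0.547 -0.182  0.038] 0 0 None
scene ball [0.4581 0.4127 0.0371] 201
scene ball [0.5233 0.3517 0.037 ] 247
scene ball [ 0.5476 -0.1818  0.0393] 263
((0.49546414613723755, 0.3514882028102875), (0.23744109272956848, 0.23185023665428162), 4.297662258148193)
-- 14 max 0.64 tgt [ 0.5472 -0.182   0.11  ]
 x14: [-0.636, 0.03, 0.004, -0.001, 0.001, 0.0, 85.0]
```

Emit:
jog_arm(
  commands=[-0.636,0.03,0.004,0,0,0,85,-0.636,0.03,0.004,0,0,0,85,-0.636,0.03,0.004,0,0,0,85,-0.636,0.03,0.004,0,0,0,85,-0.636,0.03,0.004,0,0,0,85,-0.636,0.03,0.004,0,0,0,85,-0.636,0.03,0.004,0,0,0,85,-0.636,0.03,0.004,0,0,0,85,-0.636,0.03,0.004,0,0,0,85,-0.636,0.03,0.004,0,0,0,85,-0.636,0.03,0.004,0,0,0,85,-0.636,0.03,0.004,0,0,0,85,-0.636,0.03,0.004,0,0,0,85,-0.636,0.03,0.004,0,0,0,85,0,0,0,0,0,0,85,0,0,0,0,0,0,85],
)

```text
t: 66.03
tool_pos: [0.5466, -0.1807, 0.1089]
tool_rot: [-2.22, -2.22, 0.001]
contact_force: [0.1, -0.6, 0.2]
opening: 0.0851
grip_force: 0.0
```

```bash
python3 chk.py scene side 2>/dev/null | grep ' 4 '; python3 - <<'E'
from h import *
plan([([.5473,-.182,.023],down(np.pi/2),3,85)])
E
```

```text
scene 4 [ 0.5472 -0.1816  0.0388] 265 4 (array([-0.4  ,  0.142,  0.906]), 'vs wrist deg', np.float64(2.3))
side 4 [ 0.5476 -0.1808  0.037 ] 401 11 (array([-0.42 ,  0.167,  0.892]), 'vs wrist deg', np.float64(1.1))
-- 3 max 0.48 tgt [ 0.5473 -0.182   0.023 ]
 x3: [-0.01, 0.002, 0.48, -0.004, -0.003, 0.004, 85.0]
```

Emit:
jog_arm(
  commands=[0,0,0.49,0,0,0,85,0,0,0.49,0,0,0,85,0,0,0.48,0,0,0,85,0,0,0,0,0,0,85,0,0,0,0,0,0,85,0,0,0,0,0,0,0,0,0,0,0,0,0,0,0,0,0,0,0,0,0,0,0,0,0,0,0,0,0,0,0,0,0,0,0,0,0,-0.15,0,0,0,0,0,0,-0.3,0,0,0,0,0,0,-0.4,0,0,0,0,0,0,-0.5,0,0,0,0,0,0,0,0,0,0,0,0,0,0,0,0,0,0],
  newtons=30,
)

```text
t: 68.12
tool_pos: [0.547, -0.1812, 0.1032]
tool_rot: [-2.221, -2.221, 0.0]
contact_force: [0.6, -0.0, -1.3]
opening: 0.0583
grip_force: 32.4
```

```bash
python3 grasped.py g6.png 2>/dev/null; python3 after.py '[[.458,.4145,.036],[.5225,.353,.036]]' 2>/dev/null|tail -3; python3 - <<'E'
from h import *
plan([([.4672,.2848,.105],down(np.pi/2),13,0)])
E
```

```text
[ 0.547  -0.1812  0.1032] 0.05831561226531537 32.42438793182373 [ 0.64976023 -0.04692612 -1.25888451]
held ball centre rel TCP [0.0015 0.0009 0.012 ] 503 (array([-0.421,  0.168,  0.892]), np.float64(26.931326856429447))
scene: held ball rel TCP [0.0005 0.0002 0.0134] 155 None
scene ball [0.458  0.4126 0.0371] 239
scene ball [0.5231 0.3518 0.0367] 249
((0.4959852397441864, 0.35170769691467285), (0.23878240585327148, 0.23145577311515808), 3.876028299331665)
-- 13 max 0.6 tgt [0.4672 0.2848 0.105 ]
 x13: [0.597, -0.102, -0.003, -0.002, -0.001, 0.0, 0.0]
```

Emit:
jog_arm(
  commands=[0.3,-0.1,0,0,0,0,0,0.6,-0.1,0,0,0,0,0,0.67,-0.1,0,0,0,0,0,0.67,-0.1,0,0,0,0,0,0.67,-0.1,0,0,0,0,0,0.67,-0.1,0,0,0,0,0,0.67,-0.1,0,0,0,0,0,0.67,-0.1,0,0,0,0,0,0.67,-0.1,0,0,0,0,0,0.67,-0.1,0,0,0,0,0,0.67,-0.1,0,0,0,0,0,0.55,-0.1,0,0,0,0,0,0.29,-0.12,0,0,0,0,0,0,0,0,0,0,0,0,0,0,0.4,0,0,0,0,0,0,0.4,0,0,0,0,0,0,0.18,0,0,0,0,0,0,0,0,0,0,0,0,0,0,0,0,0,0],
)

```text
t: 70.7
tool_pos: [0.469, 0.2848, 0.046]
tool_rot: [2.221, 2.221, 0.003]
contact_force: [-0.4, 1.1, -0.5]
opening: 0.0583
grip_force: 32.5
```

Emit:
jog_arm(
  commands=[0,0,0.14,0,0,0,0,0,0,0.12,0,0,0,0,0,0,0.08,0,0,0,0,0,0,0,0,0,0,0,0,0,0,0,0,0,0],
)

```text
t: 71.32
tool_pos: [0.4683, 0.2848, 0.0246]
tool_rot: [2.221, 2.221, 0.0]
contact_force: [-0.6, 0.4, -0.4]
opening: 0.0581
grip_force: 32.5
```

Emit:
jog_arm(
  commands=[0,0,0.015,0,0,0,0,0,0,0,0,0,0,0],
)

```text
t: 71.58
tool_pos: [0.4683, 0.2848, 0.0237]
tool_rot: [2.221, 2.222, 0.0]
contact_force: [-0.1, -0.6, -0.1]
opening: 0.0583
grip_force: 32.5
```

Emit:
jog_arm(
  commands=[0,0,0.015,0,0,0,0,0,0,0,0,0,0,0],
)

```text
t: 71.82
tool_pos: [0.4684, 0.2849, 0.0231]
tool_rot: [2.221, 2.222, 0.001]
contact_force: [-0.9, -0.6, 1.4]
opening: 0.0583
grip_force: 32.7
```

Emit:
jog_arm(
  commands=[0,0,0,0,0,0,62,0,0,0,0,0,0,66,0,0,0,0,0,0,72,0,0,0,0,0,0,85,0,0,0,0,0,0,85,0,0,-0.3,0,0,0,85,0,0,-0.5,0,0,0,85,0,0,-0.7,0,0,0,85,0,0,-0.8,0,0,0,85,0,0,-0.8,0,0,0,85,-0.5,0,-0.8,0,0,0,85,-0.5,0,-0.8,0,0,0,85,0,0,0,0,0,0,85,0,0,0,0,0,0,85],
)

```text
t: 73.58
tool_pos: [0.468, 0.2248, 0.3054]
tool_rot: [2.221, 2.221, 0.002]
contact_force: [-0.6, 0.5, -1.5]
opening: 0.0853
grip_force: 0.0
```

```bash
python3 after.py '[[.458,.4145,.036],[.5225,.353,.036],[.468,.285,.036]]' 2>/dev/null; python3 - <<'E'
from h import *
shot('scene','end_scene.png'); d=shot('wrist','end_wrist.png')
E
python3 lamp.py | tail -1
```

```text
wrist ball [0.4578 0.4137 0.036 ] 1787 90 [0.413 0.14  0.9  ]
wrist ball [0.5228 0.3524 0.0363] 1769 80 [-0.441 -0.076  0.894]
wrist ball [0.4685 0.2849 0.036 ] 1508 67 [-0.399  0.159  0.903]
scene ball [0.4581 0.4127 0.0371] 232
scene ball [0.5231 0.352  0.0369] 248
scene ball [0.4679 0.2845 0.0363] 211
((0.495369553565979, 0.35080045461654663), (0.2375507801771164, 0.23154298961162567), 4.280849456787109)
at z=.15 [0.687  0.0318] slope [0.008 0.005] res 0.00133 at z=.012 [0.6859 0.031  0.012 ] z=.16 [0.6871 0.0319 0.16  ]lamp.py:9: RuntimeWarning: Mean of empty slice.
  m3=(P[...,2]>.188)&(np.hypot(P[...,0]-.69,P[...,1]-.035)<.05); print(' tail z',np.sort(P[m3][:,2])[-8:].round(4), P[m3].mean(0).round(4))
  ret = um.true_divide(
```

View pics/end_scene.png

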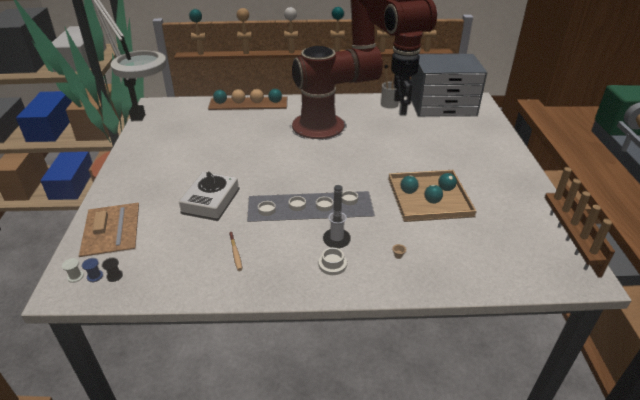

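View pics/end_wrist.png

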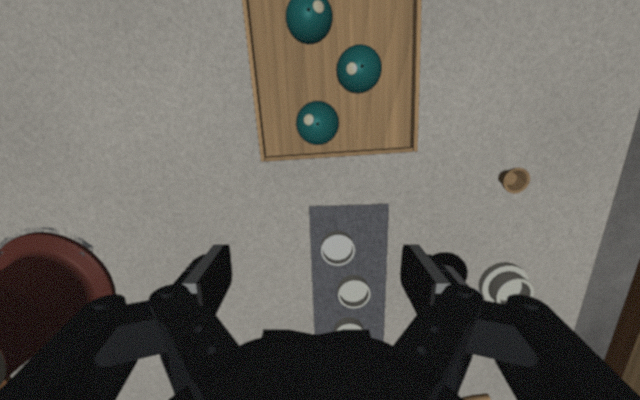

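```bash
python3 -c "
from station import job; print(job.finish_job())"
```

```text
the job is handed in; nothing more can be done
None
```

The job is handed in: all three repairs were cured left to right (place 1 was empty), each held steady about 25 mm off for over four seconds; the lamp is back in its holster, the selector is at off, and the three balls rest upright in the tray.

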